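# Fit the drill bush from the jig's deep store pocket

## Task

Take the sprung right-angle tongs out of their wooden stand by the two dark grip plates, reach down with them into the deep pocket of the drilling jig that holds the larger steel drill bush, squeeze them shut on its head and draw it out. Without forcing anything, press it into the tight sprung hole in the aluminium plate until it is fully home, its head flat on the plate, leave the smaller bush where it stands, and put the tongs back in their stand. Only the tongs may touch the bushes, and the other things lying about stay as they are.

Things in the scene. Friction and masses are not known exactly. Their poses are not given: they have to be found in the camera images.
- tongs_grip (a point): Sprung right-angle steel tongs, 0.13 kg, hanging in the stand. Point midway between their two upright dark wooden grip plates (34 mm tall, 20 mm long in x), half-way up. z up, x towards the spring bow. Outer width of the plates along y: 46 mm at rest, 38 mm with the jaws shut on the large bush. About 8 N on each plate starts the squeeze, 12 N closes on the bush, more grips it. Held at 43 to 45 mm the jaws stay open.
- tongs_tip (a point): Point midway between the tongs' jaws, at their lower ends, 93 mm below the grip point. Two straight legs (14 mm wide in x, 36 mm across outside in y at rest) come down here from the plates. Jaws and plates close by equal amounts along y. V notches, 6 mm high, centre a round head; ledges above them rest on its top (6 mm above this point) even with the jaws open, when 3 mm are free beside it.
- tongs_bow (a point): Rear end of the tongs' spring bow, 106 mm behind the grip point along x, 18 mm lower. Two flat arms (12 mm tall, their undersides 24 mm below the grip point) join the plates to it.
- stand_slot (a point): Fixed wooden stand of the tongs, 104 x 70 x 78 mm on a thin foot. Point: centre of its slot's mouth in the top face, 78 mm over the bench. Slot 22 mm (x) by 46 mm (y), 74 mm deep. x points to the long end of the block, on which the tongs' arms rest, bow to +x. In place, the tongs' grip point is 24 mm above this point.
- large_bush_mid (a point): Larger of two headed steel drill bushes, 35 g, 24 mm tall: head 18 mm diameter, 8 mm high; shank 13 mm diameter, 16 mm long. Point on its axis, 12 mm below the head's top. z is its axis. It starts standing, head up, on the floor of either pocket of the jig, up to 5 mm from the pocket's middle along y.
- small_bush_mid (a point): Smaller headed bush (head 12 mm, shank 9 mm diameter, 24 mm tall) in the other pocket, to be left there. Point on its axis, half-way up.
- bush_hole (a point): Hole in the fixed jig's aluminium plate; point at the centre of its mouth in the flat top, 74 mm over the bench. 14 mm wide, hardly chamfered, through the 20 mm plate. Two bowed leaf springs in its wall (+x, -x) meet the shank 7 mm down; the push needed grows to 12 to 20 N about 2 mm short of home, then eases. Home, the bush's point is 4 mm below this one. x, y, z: the jig's axes, z up.
- pocket_near (a point): One pocket of the jig's wooden bush store: centre of its mouth, 74 mm over the bench, in the jig's axes 86 mm to +y and 21 mm to -x of the hole. 24 mm (x) by 54 mm (y), 60 mm deep; a bush's top in it is 36 mm below the mouth. The store's top is level with the plate's.
- pocket_far (a point): The other pocket's mouth centre, 42 mm further along the jig's +x; same size.
- tape_measure: Yellow and black tape measure, 32 x 76 x 58 mm, on the bench right of the jig; origin under its centre. To be left alone.
- pencil: Red flat carpenter's pencil, 151 mm long, 8 mm high, on the bench in front of the jig. To be left alone.
- sanding_block: Cork sanding block, 61 x 101 x 36 mm, on the bench left of the stand. To be left alone.
Things that resemble listed ones, but are neither listed nor needed, are in the scene too. Of the things shaped like the part that bears stand_slot, the wooden one is meant.

How it is judged:
By the outcome, as a careful person would: the job done as asked, in the order asked, and still so for the second after the job is handed in, with the robot touching nothing.
It also fails if it takes over 72 s, if anything falls off the work surface, if the arm or the gripper's body presses on something with over 40 N, if the wrist force passes 120 N, or if a joint passes its speed limit or range.

## Robot

A 7-joint arm with a two-finger parallel gripper is mounted at the origin on a cart in front of the work surface, level with it; the furniture and walls round the work are solid. World frame = base frame: x ahead of the robot, y to its left, z up, the work surface at z = 0. Lengths are in m, angles in rad, forces in N, time in s.
With the tool pointing down it reaches from about 0.425 to 0.875 m from the base axis. Payload 4.7 kg.
Tool frame: the origin (TCP) lies midway between the tips of the shut fingers; the grasp point (between the pads) lies 19 mm behind it (ctrl.grip_point_offset is the distance from the TCP to the grasp point, in m); z points along the fingers, y is the line along which they close (so a half turn about z gives the same grasp; the last joint's range is limited). The gripper opens to 87 mm and grips with 3 to 60 N. Pads are 19 mm wide; open, the fingers measure 117 mm over their backs; the gripper's body (75 mm by 190 mm) begins 51 mm behind the grasp point.
Start: joints at [-1.115, 0.321, -0.07, 1.45, 0.023, 1.371, -0.057], TCP at [0.278, 0.588, 0.223] pointing down, gripper open.
Joint ranges: [-2.86, 2.86], [-0.3, 2.09], [-1.38, 1.24], [0.06, 2.45], [-1.56, 4.7], [0.09, 2.05], [-2.69, 2.69]. Speed limits (rad/s): [2.57, 2.57, 3.14, 3.14, 3.14, 3.14, 3.14].

## Interface

Orientations are given as a rotation vector (axis times angle).
In Python, from bench import ctrl gives the robot as it stands. The module is installed in compiled form; this text tells all that it offers.
- The arm moves only by the shell command python3 -m handwheel 'ROWS' [OPENING] [FORCE]. ROWS is JSON, a list of rows, each an object of numbers: "x", "y", "z": the shift along the tool's x, y, z in m; "wx", "wy", "wz": the turn, a rotation vector about the tool's x, y, z in degrees. A call has 1 to 10 rows; each row is the pose to reach, as a shift and turn from the pose commanded when the call began, along the tool's axes at that moment; what a row does not reach only later rows make up. A row lasts 1/12 s, in which the tool goes at most 41.7 mm and 7.16 degrees, less where a joint would pass 70% of its speed; a pose out of reach is approached as far as the arm can. A call with a gripper value outside its range is refused whole. OPENING is the finger opening in m, from 0 to 0.087, set as the call begins (- or left out, the last holds). The fingers move at their own pace and stop on an object; FORCE is the grip in N (left out, the last holds). Time passes only in rows, so rows that repeat a pose let the fingers close. It gives the time, the measured TCP pose, the force, the opening and the grip force at its end, in the units of the state.
- ctrl.get_state(): the state, without advancing time (a new reading comes with each control period).
- ctrl.get_image(name): name is "side" or "top" or "wrist"; returns a dict with "image" (420x560x3 uint8, red, green, blue), "K" (3x3 intrinsics, pixels), "world_to_cam" (4x4, takes a point from world to camera coordinates); the wrist camera has in their place "hand_eye" (4x4, takes a point from camera to tool coordinates, whose origin is the TCP and whose axes are the flange's). Camera axes: x right, y down, z forward; pixel columns grow to the right and rows downward; lengths in m; the calibration is good to about 2 mm. A picture is of the moment at which its call begins: read the wrist's pose just before it. There is no depth.
- ctrl.close_job(): hands the job in; it is judged then, once.
The state is a dict: "time": time; "joint_positions": joint angles; "qd": joint speeds; "joint_torque": joint torques, N m; "position": TCP position; "tool_rot": TCP orientation; "ft_force": force on the tool from outside, world axes, zero at the start; "torque": the same for the moment, N m; "grip_width": opening from 0.0 (shut) to 1.0 (fully open); "grip_force": force on a finger pad.
Only numpy, scipy, OpenCV 4.12 (cv2) and the standard library are available. Lean on these libraries where they do the work, as an engineer would, in place of code of your own. Each camera call takes 0.05 s, during which the arm holds its last target. There are 200 camera calls.

## Working session

There is one attempt and no reset: what is moved stays moved. The work goes in short steps, Python scripts to look and compute and a shell command to move; the robot and the scene stay as the last step left them, time stands still between calls to the robot, and variables do not carry over. Pictures are saved under pics/ and viewed, at most 10 in all, crops included, and the job is handed in when it is done.

```bash
mkdir -p pics; python3 - <<'E'
from bench import ctrl
import cv2, numpy as np
s=ctrl.get_state(); print(s)
for n in("side","top"):
    d=ctrl.get_image(n); np.savez(f"pics/{n}1.npz",**d); cv2.imwrite(f"pics/{n}1.png",d["image"][:,:,::-1]); print(n,d["K"].tolist(),np.round(d["world_to_cam"],3).tolist())
d=ctrl.get_image("wrist");print(d["K"].tolist(),d["hand_eye"].round(4).tolist())
E
```

```text
{'time': 0.0, 'joint_positions': array([-1.1148834 ,  0.321801  , -0.07008858,  1.45165138,  0.0226123 ,
        1.37077561, -0.05690286]), 'qd': array([ 0.00095072,  0.00262599, -0.00079249, -0.001705  ,  0.00103896,
        0.00033859, -0.0017031 ]), 'joint_torque': array([-1.00877078e-04, -4.91287887e+01, -4.04167129e-01, -3.12531066e+01,
       -6.40514516e-02,  4.39105066e-02,  1.85176118e-04]), 'position': array([0.27774407, 0.58708003, 0.22148768]), 'tool_rot': array([-6.88250437e-01, -3.06496731e+00,  2.86457684e-03]), 'ft_force': array([ 0.10895765, -0.44155534,  0.35177936]), 'torque': array([-0.01866762,  0.00794989,  0.00970795]), 'grip_force': 0.0, 'grip_width': 1.0009172197976144}
side [[433.2516716125542, 0.0, 281.28877588520874], [0.0, 433.2516716125542, 215.7249783408964], [0.0, 0.0, 1.0]] [[0.996, -0.088, -0.018, -0.502], [-0.064, -0.553, -0.83, 0.129], [0.063, 0.828, -0.557, 1.032], [0.0, 0.0, 0.0, 1.0]]
top [[397.965663245833, 0.0, 282.286453023346], [0.0, 397.965663245833, 215.08661152172465], [0.0, 0.0, 1.0]] [[0.02, -1.0, 0.012, 0.044], [-0.991, -0.021, -0.133, 0.498], [0.133, -0.01, -0.991, 0.942], [0.0, 0.0, 0.0, 1.0]]
[[337.7665501160941, 0.0, 277.0477577434915], [0.0, 337.7665501160941, 211.91793353986105], [0.0, 0.0, 1.0]] [[0.0002, -0.9658, -0.2595, 0.0717], [1.0, 0.0002, 0.0, 0.0014], [0.0, -0.2595, 0.9658, -0.1629], [0.0, 0.0, 0.0, 1.0]]
```

View pics/top1.png

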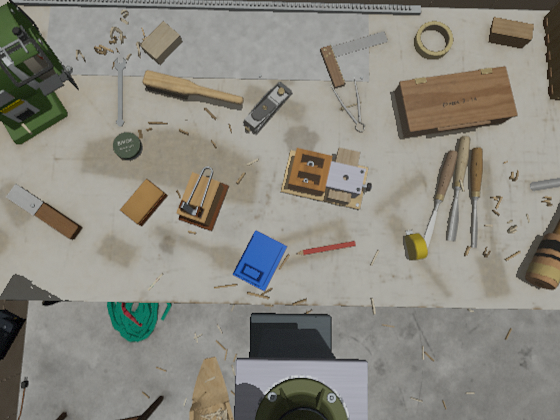

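View pics/side1.png

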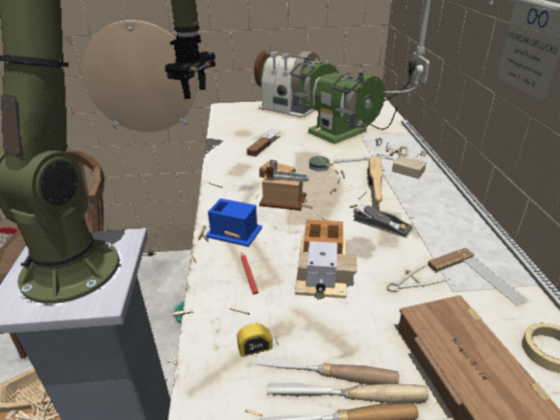

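The top view shows the wooden stand with the tongs near (203,195), bow pointing away from the robot. The jig is at (327,178), with its pockets at (312,165) and (312,183) and the hole near (347,178). The side view agrees, and the blue box is a decoy stand.

```bash
cat > h.py <<'E'
import numpy as np, cv2
from scipy.spatial.transform import Rotation as R
def ray(d,uv,z,T=None):
    """pixel -> world point on plane z; T = cam->world"""
    T=np.linalg.inv(d["world_to_cam"]) if T is None else T
    v=T[:3,:3]@np.linalg.solve(d["K"],[uv[0],uv[1],1.]); o=T[:3,3]
    return o+v*(z-o[2])/v[2]
def proj(d,p,T=None):
    W=d["world_to_cam"] if T is None else np.linalg.inv(T)
    c=d["K"]@(W[:3,:3]@np.asarray(p)+W[:3,3]); return c[:2]/c[2]
def tool(s):
    T=np.eye(4); T[:3,:3]=R.from_rotvec(s["tool_rot"]).as_matrix(); T[:3,3]=s["position"]; return T
def shot(ctrl,name):
    s=ctrl.get_state(); d=ctrl.get_image("wrist"); d["T"]=tool(s)@d["hand_eye"]
    np.savez(f"pics/{name}.npz",**d); cv2.imwrite(f"pics/{name}.png",d["image"][:,:,::-1]); return d
def down(yaw):
    """tool pointing down, tool x axis at world yaw (rad)"""
    c,s=np.cos(yaw),np.sin(yaw); return np.array([[c,s,0],[s,-c,0],[0,0,-1.]])
def delta(s,p,yaw):
    T=tool(s); dp=T[:3,:3].T@(np.asarray(p)-T[:3,3])
    w=R.from_matrix(T[:3,:3].T@down(yaw)).as_rotvec(degrees=True)
    print("now",T[:3,3].round(4),"xaxis yaw",np.degrees(np.arctan2(T[1,0],T[0,0])).round(2),"shift mm",(dp*1e3).round(1),"turn deg",w.round(2))
E
python3 - <<'E'
from h import *
d=dict(np.load("pics/top1.npz"))
im=d["image"][:,:,::-1]
a=cv2.resize(im[140:250,160:270],(400,400),interpolation=cv2.INTER_CUBIC);b=cv2.resize(im[130:220,270:380],(400,327),interpolation=cv2.INTER_CUBIC)
b=cv2.copyMakeBorder(b,0,73,0,0,0);cv2.imwrite("pics/crop1.png",np.hstack([a,b]))
for n,uv,z in(("grip",(190,208),.1),("bow",(207,172),.084),("hole",(347,178),.074),("pk",(312,165),.074),("pk",(312,183),.074)): print(n,ray(d,uv,z).round(3))
from bench import ctrl
s=ctrl.get_state();T=tool(s);print(T.round(3))
E
```

```text
grip [0.5   0.265 0.1  ]
bow [0.588 0.233 0.084]
hole [ 0.584 -0.098  0.074]
pk [ 0.613 -0.014  0.074]
pk [ 0.57  -0.015  0.074]
[[-0.904  0.428 -0.001  0.278]
 [ 0.428  0.904 -0.001  0.587]
 [-0.    -0.001 -1.     0.222]
 [ 0.     0.     0.     1.   ]]
```

View pics/crop1.png

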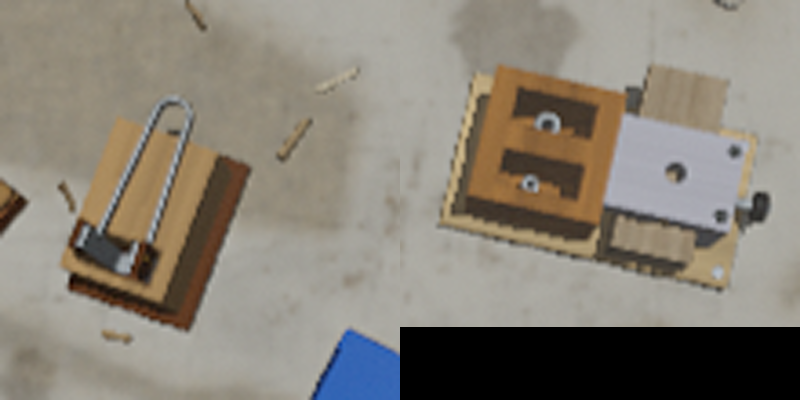

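```bash
python3 - <<'E'
from h import *
from bench import ctrl
delta(ctrl.get_state(),(.52,.255,.25),np.radians(159))
E
```

```text
now [0.2778 0.5872 0.2217] xaxis yaw 154.69 shift mm [-361.  -196.8  -28. ] turn deg [-0.08 -0.   -4.31]
```

```bash
python3 -m handwheel '[{"x":-0.036,"y":-0.02,"z":-0.003},{"x":-0.072,"y":-0.039,"z":-0.006},{"x":-0.108,"y":-0.059,"z":-0.009},{"x":-0.144,"y":-0.079,"z":-0.012,"wz":-2},{"x":-0.18,"y":-0.098,"z":-0.015,"wz":-3},{"x":-0.217,"y":-0.118,"z":-0.018,"wz":-4},{"x":-0.253,"y":-0.138,"z":-0.021,"wz":-4},{"x":-0.29,"y":-0.158,"z":-0.024,"wz":-4.3},{"x":-0.325,"y":-0.177,"z":-0.028,"wz":-4.3},{"x":-0.361,"y":-0.197,"z":-0.028,"wz":-4.3}]'
python3 -m handwheel '[{"x":0},{"x":0},{"x":0}]'
python3 - <<'E'
from h import *
from bench import ctrl
print(ctrl.get_state()["joint_positions"].round(2))
shot(ctrl,"w1")
E
```

```text
[-1.11  0.32 -0.07  1.45  0.02  1.37 -0.06]invalid input at $[0]: expected keys x, y, z, wx, wy, wz
invalid input at $[0]: expected keys x, y, z, wx, wy, wz
```

View pics/w1.png

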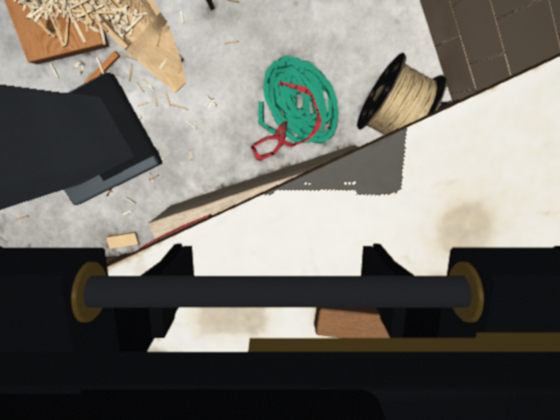

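The wrist picture shows the gripper covering everything below row 250, so objects need to be on the tool's +x side. Each row also needs all six keys.

```bash
python3 - <<'E'
from h import *
from bench import ctrl
delta(ctrl.get_state(),(.57,.24,.26),np.radians(159))
E
python3 -m handwheel '[{"x":-0.036,"y":-0.02,"z":-0.003,"wx":0,"wy":0,"wz":0},{"x":-0.072,"y":-0.039,"z":-0.006,"wx":0,"wy":0,"wz":0},{"x":-0.108,"y":-0.059,"z":-0.009,"wx":0,"wy":0,"wz":0},{"x":-0.144,"y":-0.079,"z":-0.012,"wx":0,"wy":0,"wz":-2},{"x":-0.18,"y":-0.098,"z":-0.015,"wx":0,"wy":0,"wz":-3},{"x":-0.217,"y":-0.118,"z":-0.018,"wx":0,"wy":0,"wz":-4},{"x":-0.253,"y":-0.138,"z":-0.021,"wx":0,"wy":0,"wz":-4},{"x":-0.29,"y":-0.158,"z":-0.024,"wx":0,"wy":0,"wz":-4.3},{"x":-0.325,"y":-0.177,"z":-0.028,"wx":0,"wy":0,"wz":-4.3},{"x":-0.361,"y":-0.192,"z":-0.034,"wx":0,"wy":0,"wz":-4.3}]'
python3 - <<'E'
from h import *
from bench import ctrl
delta(ctrl.get_state(),(.57,.24,.26),np.radians(159))
E
```

```text
now [0.2778 0.5873 0.2219] xaxis yaw 154.69 shift mm [-412.6 -189.1  -37.9] turn deg [-0.07  0.   -4.31]
time: 1.03
position: [0.5227, 0.257, 0.2566]
tool_rot: [-0.574, -3.088, 0.001]
ft_force: [0.3, 0.4, -0.0]
grip_width: 1.002
grip_force: 0.0
now [0.5227 0.257  0.2566] xaxis yaw 158.94 shift mm [-50.3   1.1  -3.5] turn deg [-0.04 -0.02 -0.06]
```

```bash
python3 -m handwheel '[{"x":-0.025,"y":0,"z":0,"wx":0,"wy":0,"wz":0},{"x":-0.05,"y":0,"z":-0.003,"wx":0,"wy":0,"wz":0},{"x":-0.05,"y":0,"z":-0.003,"wx":0,"wy":0,"wz":0},{"x":-0.05,"y":0,"z":-0.003,"wx":0,"wy":0,"wz":0}]'
python3 - <<'E'
from h import *
from bench import ctrl
shot(ctrl,"w2")
E
```

```text
time: 1.37
position: [0.5696, 0.2406, 0.2591]
tool_rot: [-0.577, -3.088, 0.001]
ft_force: [-0.7, 0.3, -0.2]
grip_width: 1.001
grip_force: 0.0
```

View pics/w2.png

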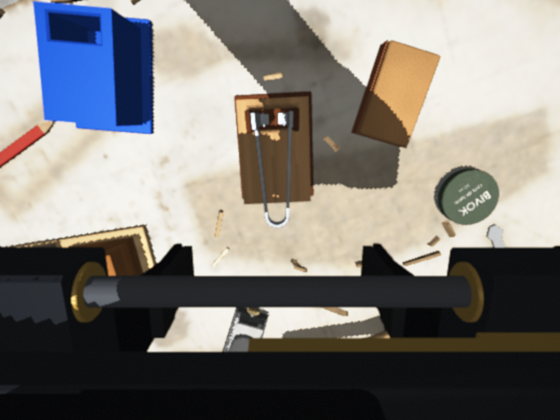

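The wrist view shows the stand's top spanning (236,95) to (312,200), with the grip plates near (258,120) and (290,118) and the bow's end at (276,226). The blue block is the decoy. I'll enlarge this area to measure it.

```bash
python3 - <<'E'
from h import *
d=dict(np.load("pics/w2.npz"))
im=d["image"][85:235,225:325,::-1]
im=cv2.convertScaleAbs(im,alpha=1.5,beta=20)
cv2.imwrite("pics/crop2.png",cv2.resize(im,None,fx=4,fy=4,interpolation=cv2.INTER_CUBIC))
E
```

```text
(no output)
```

View pics/crop2.png

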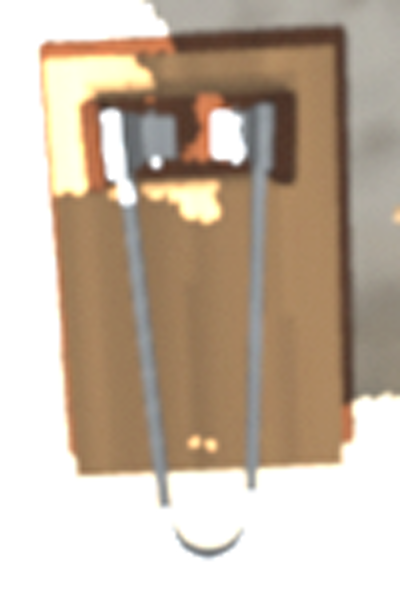

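```bash
python3 - <<'E'
from h import *
d=dict(np.load("pics/w2.npz"))
P=lambda x,y,z:ray(d,(225+(x+.5)/4-.5,85+(y+.5)/4-.5),z,d["T"])
tl,tr,br,bl=[P(*c,.078) for c in((48,55),(343,42),(341,462),(78,473))]
print("corners",[c.round(4)[:2] for c in(tl,tr,br,bl)]);n=np.linalg.norm
print("sides",n(tl-tr),n(bl-br),n(tl-bl),n(tr-br))
a=P(88,98,.119);b=P(297,92,.119);c=P(297,182,.119);e=P(92,182,.119)
print("plates",[q.round(4)[:2] for q in(a,b,c,e)],n(a-b),n(b-c),n(a-e),"centre",((a+b+c+e)/4).round(4))
bow=P(207,553,.084);print("bow",bow.round(4))
g=(a+b+c+e)/4;g[2]=bow[2];print("dist",n(bow-g),"yaw",np.degrees(np.arctan2(*(bow-g)[1::-1])))
for q in(bl-tl,br-tr,tl-tr,bl-br): print(np.degrees(np.arctan2(q[1],q[0])))
E
```

```text
corners [array([0.4693, 0.2389]), array([0.4922, 0.3065]), array([0.5899, 0.2709]), array([0.5679, 0.2057])]
sides 0.07133052676754117 0.06883598034680774 0.10402889589707347 0.10395926747841364
plates [array([0.4845, 0.247 ]), array([0.4996, 0.2892]), array([0.5172, 0.2828]), array([0.501 , 0.2411])] 0.04487014076673125 0.018767421652845843 0.017540888478251925 centre [0.5006 0.265  0.119 ]
bow [0.5987 0.23   0.084 ]
dist 0.10422928502969474 yaw -19.627289079355783
-18.6052836447806
-19.980137826986184
-108.76590940061362
-108.68886396902869
```

```bash
python3 - <<'E'
from h import *
from bench import ctrl
delta(ctrl.get_state(),(.5006,.265,.085),np.radians(160.8))
E
```

```text
now [0.5684 0.242  0.259 ] xaxis yaw 158.98 shift mm [ 71.3  -2.8 174.1] turn deg [-0.03 -0.07 -1.82]
```

```bash
python3 -m handwheel '[{"x":0.025,"y":-0.001,"z":0.01,"wx":0,"wy":0,"wz":-0.6},{"x":0.05,"y":-0.002,"z":0.025,"wx":0,"wy":0,"wz":-1.8},{"x":0.071,"y":-0.003,"z":0.05,"wx":0,"wy":0,"wz":-1.8},{"x":0.071,"y":-0.003,"z":0.075,"wx":0,"wy":0,"wz":-1.8},{"x":0.071,"y":-0.003,"z":0.1,"wx":0,"wy":0,"wz":-1.8},{"x":0.071,"y":-0.003,"z":0.125,"wx":0,"wy":0,"wz":-1.8},{"x":0.071,"y":-0.003,"z":0.15,"wx":0,"wy":0,"wz":-1.8},{"x":0.071,"y":-0.003,"z":0.165,"wx":0,"wy":0,"wz":-1.8},{"x":0.071,"y":-0.003,"z":0.174,"wx":0,"wy":0,"wz":-1.8},{"x":0.071,"y":-0.003,"z":0.174,"wx":0,"wy":0,"wz":-1.8}]'
python3 - <<'E'
from h import *
from bench import ctrl
delta(ctrl.get_state(),(.5006,.265,.085),np.radians(160.8))
E
```

```text
time: 2.25
position: [0.4989, 0.2648, 0.0835]
tool_rot: [-0.52, -3.095, 0.003]
ft_force: [-1.0, 0.3, -0.1]
grip_width: 1.0
grip_force: 0.0
now [0.4989 0.2648 0.0835] xaxis yaw 160.92 shift mm [-1.5  0.7 -1.5] turn deg [-0.16 -0.17  0.12]
```

```bash
python3 -m handwheel '[{"x":-0.001,"y":0.001,"z":-0.001,"wx":0,"wy":0,"wz":0},{"x":-0.001,"y":0.001,"z":-0.001,"wx":0,"wy":0,"wz":0},{"x":-0.001,"y":0.001,"z":-0.001,"wx":0,"wy":0,"wz":0},{"x":-0.001,"y":0.001,"z":-0.001,"wx":0,"wy":0,"wz":0},{"x":-0.001,"y":0.001,"z":-0.001,"wx":0,"wy":0,"wz":0},{"x":-0.001,"y":0.001,"z":-0.001,"wx":0,"wy":0,"wz":0},{"x":-0.001,"y":0.001,"z":-0.001,"wx":0,"wy":0,"wz":0},{"x":-0.001,"y":0.001,"z":-0.001,"wx":0,"wy":0,"wz":0}]' 0.044 15
python3 -c "
from h import *
from bench import ctrl
s=ctrl.get_state();print(s['grip_width']*87);delta(s,(.5006,.265,.085),np.radians(160.8))"
```

```text
time: 2.92
position: [0.5028, 0.2649, 0.0867]
tool_rot: [0.524, 3.098, -0.0]
ft_force: [-1.5, -0.9, 2.2]
grip_width: 0.529
grip_force: 7.2
46.06274833794183
now [0.5028 0.2649 0.0867] xaxis yaw 160.78 shift mm [ 2.1 -0.6  1.7] turn deg [-0.01  0.   -0.02]
```

```bash
python3 -m handwheel '[{"x":0,"y":0,"z":0,"wx":0,"wy":0,"wz":0},{"x":0,"y":0,"z":0,"wx":0,"wy":0,"wz":0},{"x":0,"y":0,"z":0,"wx":0,"wy":0,"wz":0},{"x":0,"y":0,"z":0,"wx":0,"wy":0,"wz":0}]'
python3 -c "
from h import *
from bench import ctrl
s=ctrl.get_state();print(s['grip_width']*87);delta(s,(.5006,.265,.085),np.radians(160.8))"
```

```text
time: 3.25
position: [0.5029, 0.2652, 0.0867]
tool_rot: [0.524, 3.097, 0.001]
ft_force: [-0.8, -0.4, 1.9]
grip_width: 0.508
grip_force: 8.4
44.153204623909716
now [0.5029 0.2652 0.0867] xaxis yaw 160.79 shift mm [ 2.1 -1.   1.7] turn deg [ 0.02  0.01 -0.01]
```

```bash
python3 -m handwheel '[{"x":0,"y":0,"z":-0.004,"wx":0,"wy":0,"wz":0},{"x":0,"y":0,"z":-0.012,"wx":0,"wy":0,"wz":0},{"x":0,"y":0,"z":-0.024,"wx":0,"wy":0,"wz":0},{"x":0,"y":0,"z":-0.036,"wx":0,"wy":0,"wz":0},{"x":0,"y":0,"z":-0.049,"wx":0,"wy":0,"wz":0},{"x":0,"y":0,"z":-0.062,"wx":0,"wy":0,"wz":0},{"x":0,"y":0,"z":-0.075,"wx":0,"wy":0,"wz":0},{"x":0,"y":0,"z":-0.09,"wx":0,"wy":0,"wz":0},{"x":0,"y":0,"z":-0.105,"wx":0,"wy":0,"wz":0},{"x":0,"y":0,"z":-0.11,"wx":0,"wy":0,"wz":0}]'
python3 - <<'E'
from h import *
from bench import ctrl
s=ctrl.get_state();print(s['grip_width']*87,s["grip_force"]);delta(s,(.5006,.265,.196),np.radians(160.8))
g=s["position"]+[0,0,.019];x=-tool(s)[:3,0]
a=ctrl.get_image("side");t=ctrl.get_image("top");np.savez("pics/side2.npz",**a)
for n,p in(("grip",g),("tip",g-[0,0,.093]),("bow",g+x*.106-[0,0,.018])): print(n,proj(a,p).round(1),proj(t,p).round(1))
A=a["image"];u,v=proj(a,g).astype(int);print(u,v)
c=A[v-70:v+80,u-60:u+90,::-1]
cv2.imwrite("pics/crop3.png",cv2.resize(c,None,fx=4,fy=4,interpolation=cv2.INTER_CUBIC))
E
```

```text
time: 4.08
position: [0.5042, 0.2658, 0.2005]
tool_rot: [0.524, 3.094, 0.006]
ft_force: [1.0, 0.4, -1.3]
grip_width: 0.511
grip_force: 8.3
44.425644647549525 8.250276796226217
now [0.5042 0.2658 0.2005] xaxis yaw 160.78 shift mm [ 3.1 -2.   4.5] turn deg [ 0.25  0.19 -0.02]
grip [271.3 128.9] [176.7 196.6]
tip [272.3 160.2] [187.3 204.1]
bow [310.  138.3] [198.5 150.7]
271 128
```

View pics/crop3.png

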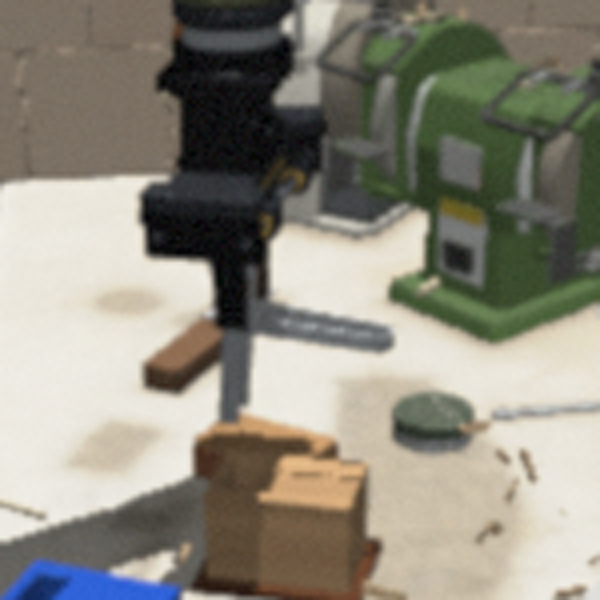

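The side view shows the tongs out of the stand, but drooping about 5°: the bow's end is at crop (392,337) against a predicted (396,321). I'll carry them gently to the jig and measure the tilt and the jig with the wrist camera there.

```bash
python3 -m handwheel '[{"x":-0.006,"y":-0.006,"z":-0.001,"wx":0,"wy":0,"wz":0},{"x":-0.018,"y":-0.018,"z":-0.003,"wx":0,"wy":0,"wz":-0.5},{"x":-0.035,"y":-0.035,"z":-0.006,"wx":0,"wy":0,"wz":-1},{"x":-0.053,"y":-0.053,"z":-0.008,"wx":0,"wy":0,"wz":-2},{"x":-0.071,"y":-0.071,"z":-0.01,"wx":0,"wy":0,"wz":-3},{"x":-0.089,"y":-0.088,"z":-0.01,"wx":0,"wy":0,"wz":-4},{"x":-0.107,"y":-0.105,"z":-0.01,"wx":0,"wy":0,"wz":-5},{"x":-0.125,"y":-0.123,"z":-0.01,"wx":0,"wy":0,"wz":-6},{"x":-0.143,"y":-0.141,"z":-0.01,"wx":0,"wy":0,"wz":-7},{"x":-0.161,"y":-0.158,"z":-0.01,"wx":0,"wy":0,"wz":-8}]'
python3 -m handwheel '[{"x":-0.005,"y":-0.02,"z":0,"wx":0,"wy":0,"wz":0},{"x":-0.015,"y":-0.04,"z":0,"wx":0,"wy":0,"wz":0},{"x":-0.03,"y":-0.055,"z":0,"wx":0,"wy":0,"wz":0},{"x":-0.05,"y":-0.067,"z":0,"wx":0,"wy":0,"wz":0},{"x":-0.065,"y":-0.074,"z":0,"wx":0,"wy":0,"wz":0},{"x":-0.075,"y":-0.077,"z":0,"wx":0,"wy":0,"wz":0},{"x":-0.077,"y":-0.077,"z":0,"wx":0,"wy":0,"wz":0},{"x":-0.077,"y":-0.077,"z":0,"wx":0,"wy":0,"wz":0}]'
python3 - <<'E'
from h import *
from bench import ctrl
s=ctrl.get_state();print(s['grip_width']*87,s["grip_force"]);delta(s,(.66,-.05,.21),np.radians(169))
d=shot(ctrl,"w3");print(s["joint_positions"].round(2))
im=d["image"][:255,:,::-1]
cv2.imwrite("pics/w3v.png",cv2.resize(im[:,110:440],None,fx=2.35,fy=2.35,interpolation=cv2.INTER_CUBIC))
E
```

```text
time: 5.02
position: [0.6026, 0.0604, 0.2054]
tool_rot: [-0.307, -3.125, 0.002]
ft_force: [0.1, -0.6, -2.4]
grip_width: 0.508
grip_force: 8.2
time: 5.68
position: [0.6629, -0.0286, 0.2051]
tool_rot: [-0.308, -3.124, 0.001]
ft_force: [0.5, 0.3, -1.1]
grip_width: 0.507
grip_force: 8.2
44.134584270794655 8.220159053307725
now [ 0.6629 -0.0286  0.2051] xaxis yaw 168.72 shift mm [ -1.3 -21.6  -4.9] turn deg [-0.06 -0.13 -0.28]
[-0.27  0.37  0.36  1.45 -0.13  1.35  1.47]
```

View pics/w3v.png

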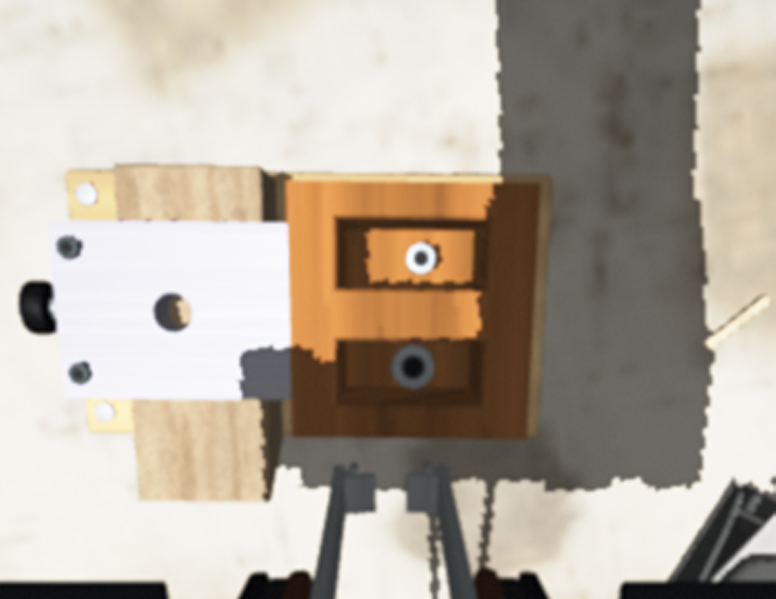

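The wrist view shows the jig with the hole at (172,312). The large bush is in the far pocket at (412,366) and the small one in the near pocket at (421,258). The tongs' jaws hang at about (391,490), which confirms the 5° pitch.

```bash
python3 - <<'E'
from h import *
d=dict(np.load("pics/w3.npz"))
# refine by hough circles near guesses
g=cv2.cvtColor(d["image"],cv2.COLOR_RGB2GRAY)
V=lambda x,y:np.array([110+(x+.5)/2.35-.5,(y+.5)/2.35-.5])
P=lambda uv,z:ray(d,uv,z,d["T"])
def circ(v,r0,r1,par=15):
    u,w=V(*v).astype(int);c=cv2.resize(g[w-20:w+20,u-20:u+20],None,fx=8,fy=8,interpolation=cv2.INTER_CUBIC)
    q=cv2.HoughCircles(c,cv2.HOUGH_GRADIENT,1,400,param1=80,param2=par,minRadius=int(r0*8),maxRadius=int(r1*8))
    if q is None: return V(*v)
    q=q[0][0]; print("circ",v,q/8); return np.array([u-20+(q[0]+.5)/8-.5,w-20+(q[1]+.5)/8-.5])
n=np.linalg.norm
hole=P(circ((172,312),6,9.5),.074);bush=P(circ((412,366),7,11),.038);small=P(circ((421,258),5,8),.038)
print("hole",hole.round(4),"raw",P(V(172,312),.074).round(4));print("bush",bush.round(4),"raw",P(V(412,366),.038).round(4));print("small",small.round(4))
def quad(l):
    q=np.array([P(V(*c),.074) for c in l]);c=q.mean(0);ey=q[0]-q[1]
    print("quad c",c.round(4),"ylen",n(q[0]-q[1]).round(4),n(q[3]-q[2]).round(4),"xlen",n(q[0]-q[3]).round(4),n(q[1]-q[2]).round(4),"yaws",[np.degrees(np.arctan2(-(a-b)[0],(a-b)[1])).round(2) for a,b in((q[0],q[1]),(q[3],q[2]))]);return c
near=quad([(486,218),(336,218),(336,290),(486,290)]);far=quad([(482,340),(338,340),(338,403),(482,403)])
st=quad([(543,181),(288,181),(291,437),(533,437)])
pl=quad([(287,222),(50,222),(65,399),(290,399)])
ax=far-near;print("near->far",n(ax),np.degrees(np.arctan2(ax[1],ax[0])))
m=(near+far)/2-hole;print("hole->mid",n(m),"yaw",np.degrees(np.arctan2(-m[0],m[1])))
# jaw tip in tool frame
H=d["hand_eye"]
for nm,c,z in(("jawblocks",(391,491),.072),("front low edge",(391,465),.0773)):
    v=H[:3,:3]@np.linalg.solve(d["K"],[*V(*c),1]);o=H[:3,3];print(nm,(o+v*(z-o[2])/v[2]).round(4))
E
```

```text
circ (172, 312) [21.4375 20.5625  8.1   ]
circ (421, 258) [19.6875 20.4375  7.7125]
hole [ 0.5862 -0.0931  0.074 ] raw [ 0.5865 -0.0933  0.074 ]
bush [ 0.6259 -0.0118  0.038 ] raw [ 0.6259 -0.0118  0.038 ]
small [ 0.584  -0.0016  0.038 ]
quad c [ 0.5838 -0.0049  0.074 ] ylen 0.0526 0.0538 xlen 0.0244 0.0244 yaws [np.float64(-11.27), np.float64(-11.26)]
quad c [ 0.6243 -0.0131  0.074 ] ylen 0.0524 0.0535 xlen 0.023 0.023 yaws [np.float64(-11.26), np.float64(-11.26)]
quad c [ 0.6043 -0.0078  0.074 ] ylen 0.0884 0.0909 xlen 0.09 0.09 yaws [np.float64(-11.27), np.float64(-11.26)]
quad c [ 0.5869 -0.093   0.074 ] ylen 0.0832 0.0835 xlen 0.0622 0.0622 yaws [np.float64(-11.27), np.float64(-11.26)]
near->far 0.041316142627702605 -11.444356710829556
hole->mid 0.08600227630901566 yaw -11.973128261672572
jawblocks [0.0106 0.0009 0.072 ]
front low edge [0.0176 0.0009 0.0773]
```

```bash
cat >> h.py <<'E'
TIP=np.array([.0106,.0009,.0773])
def tipmove(s,tip,yaw=168.5,pitch=-5.,TIP=TIP):
    T=tool(s);Rn=down(np.radians(yaw))@R.from_euler("y",pitch,degrees=True).as_matrix()
    p=np.asarray(tip)-Rn@TIP
    print("tip now",(T[:3,:3]@TIP+T[:3,3]).round(4),"TCP goal",p.round(4),"shift mm",((T[:3,:3].T@(p-T[:3,3]))*1e3).round(1),"turn",R.from_matrix(T[:3,:3].T@Rn).as_rotvec(degrees=True).round(2),"F",s["ft_force"].round(1),"grip",round(s["grip_width"]*87,2),s["grip_force"].round(1))
E
python3 - <<'E'
from h import *
from bench import ctrl
tipmove(ctrl.get_state(),(.6259,-.0118,.105))
E
```

```text
Traceback (most recent call last):
  File "h.py", line 27, in tipmove
    print("tip now",(T[:3,:3]@TIP+T[:3,3]).round(4),"TCP goal",p.round(4),"shift mm",((T[:3,:3].T@(p-T[:3,3]))*1e3).round(1),"turn",R.from_matrix(T[:3,:3].T@Rn).as_rotvec(degrees=True).round(2),"F",s["ft_force"].round(1),"grip",round(s["grip_width"]*87,2),s["grip_force"].round(1))
                                                                                                                                                                                                                                                                ^^^^^^^^^^^^^^^^^^^^^
AttributeError: 'float' object has no attribute 'round'
```

```bash
sed -i 's/s\["grip_force"\].round(1)/round(s["grip_force"],1)/' h.py
python3 - <<'E'
from h import *
from bench import ctrl
tipmove(ctrl.get_state(),(.6259,-.0118,.105))
E
```

```text
tip now [ 0.6522 -0.0247  0.1281] TCP goal [ 0.6295 -0.0134  0.1829] shift mm [35.2  7.5 22.6] turn [-0.01 -5.13  0.28] F [-0.4  0.2 -1.6] grip 44.31 8.2
```

```bash
python3 -m handwheel '[{"x":0.003,"y":0.001,"z":0,"wx":0,"wy":-0.5,"wz":0},{"x":0.009,"y":0.002,"z":0.002,"wx":0,"wy":-1.3,"wz":0.1},{"x":0.016,"y":0.004,"z":0.007,"wx":0,"wy":-2.2,"wz":0.2},{"x":0.023,"y":0.005,"z":0.012,"wx":0,"wy":-3.1,"wz":0.3},{"x":0.029,"y":0.0065,"z":0.017,"wx":0,"wy":-4,"wz":0.3},{"x":0.033,"y":0.0072,"z":0.02,"wx":0,"wy":-4.8,"wz":0.3},{"x":0.035,"y":0.0075,"z":0.0225,"wx":0,"wy":-5.1,"wz":0.3},{"x":0.035,"y":0.0075,"z":0.0225,"wx":0,"wy":-5.1,"wz":0.3},{"x":0.035,"y":0.0075,"z":0.0225,"wx":0,"wy":-5.1,"wz":0.3}]'
python3 - <<'E'
from h import *
from bench import ctrl
s=ctrl.get_state()
tipmove(s,(.6259,-.0118,.105))
d=shot(ctrl,"w4")
a=ctrl.get_image("side")
p=(.6259,-.0118,.105);print(proj(a,p))
u,v=proj(a,p).astype(int)
A=cv2.resize(a["image"][v-70:v+30,u-40:u+60,::-1],(560,560),interpolation=cv2.INTER_CUBIC)
B=cv2.resize(d["image"][140:255,210:345,::-1],None,fx=1.75,fy=1.75,interpolation=cv2.INTER_CUBIC)
B=cv2.copyMakeBorder(B,0,560-B.shape[0],0,0,0);cv2.imwrite("pics/c4.png",np.hstack([A,B]))
E
```

```text
time: 6.48
position: [0.6302, -0.013, 0.1844]
tool_rot: [0.305, 3.037, -0.013]
ft_force: [0.4, -0.1, -0.8]
grip_width: 0.51
grip_force: 8.2
tip now [ 0.6268 -0.0113  0.1065] TCP goal [ 0.6295 -0.0134  0.1829] shift mm [ 0.8 -0.6  1.4] turn [0.04 0.12 0.03] F [ 0.4 -0.1 -0.8] grip 44.4 8.2
[333.4700819  219.22243984]
```

View pics/c4.png

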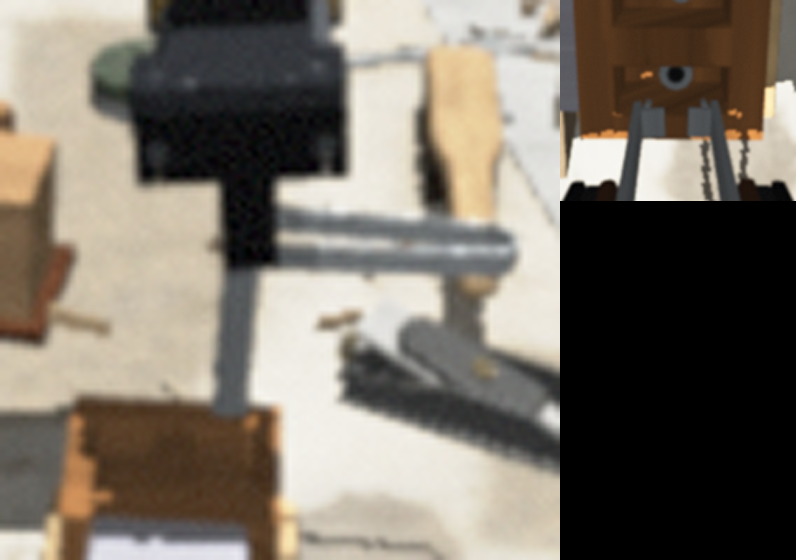

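The side crop shows the tip over the far pocket with its foot at crop (231,412), as predicted, and the legs perhaps 1.5–2° off vertical. The wrist crop shows the bush ahead of the jaws and no further slip. I'll check the arm slope numerically.

```bash
python3 - <<'E'
from h import *
from bench import ctrl
a=np.load("pics/side2.npz");s=ctrl.get_state();T=tool(s)
tip=T[:3,:3]@TIP+T[:3,3]
u0,v0=333-40,219-70
yaw=np.radians(-11.5)
for pit in(0,1.5,3):  # residual droop (bow low), near leg/arm y=-18mm
    c,sn=np.cos(np.radians(pit)),np.sin(np.radians(pit))
    Rz=R.from_euler("ZY",[yaw,np.radians(pit)]).as_matrix()
    f=lambda q:((proj(a,tip+Rz@np.array(q))-[u0,v0])*5.6).round(0)
    print(pit,"leg",f((0,-.018,0)),f((0,-.018,.045)),"arm lower edge near",f((.03,-.016,.069)),f((.095,-.008,.069)),"bow mid",f((.106,0,.075)))
tipmove(s,(.6259,-.0118,.085),pitch=-6.5)
E
```

```text
0 leg [230. 415.] [236. 322.] arm lower edge near [316. 270.] [484. 267.] bow mid [513. 245.]
1.5 leg [230. 415.] [239. 322.] arm lower edge near [321. 272.] [488. 273.] bow mid [517. 251.]
3 leg [230. 415.] [242. 322.] arm lower edge near [325. 275.] [492. 278.] bow mid [521. 257.]
tip now [ 0.6275 -0.0118  0.1066] TCP goal [ 0.6275 -0.013   0.163 ] shift mm [ 5.4 -0.3 21.1] turn [ 0.03 -1.35 -0.01] F [ 0.7  0.5 -1.1] grip 44.19 8.2
```

```bash
python3 - <<'E'
from h import *
from bench import ctrl
tipmove(ctrl.get_state(),(.6259,-.0118,.085),pitch=-6.2)
tipmove(ctrl.get_state(),(.6259,-.0118,.042),pitch=-6.2)
E
python3 -m handwheel '[{"x":0.001,"y":0,"z":0.004,"wx":0,"wy":-0.4,"wz":0},{"x":0.003,"y":0,"z":0.01,"wx":0,"wy":-0.8,"wz":0},{"x":0.0045,"y":0,"z":0.016,"wx":0,"wy":-1.1,"wz":0},{"x":0.005,"y":0,"z":0.02,"wx":0,"wy":-1.1,"wz":0},{"x":0.005,"y":0,"z":0.021,"wx":0,"wy":-1.1,"wz":0},{"x":0.005,"y":0,"z":0.021,"wx":0,"wy":-1.1,"wz":0},{"x":0.005,"y":0,"z":0.021,"wx":0,"wy":-1.1,"wz":0}]'
python3 - <<'E'
from h import *
from bench import ctrl
tipmove(ctrl.get_state(),(.6259,-.0118,.038),pitch=-6.2)
E
```

```text
tip now [ 0.6275 -0.0118  0.1066] TCP goal [ 0.6279 -0.0131  0.163 ] shift mm [ 5.  -0.3 21.2] turn [ 0.03 -1.05 -0.01] F [ 0.7  0.5 -1.1] grip 44.19 8.2
tip now [ 0.6275 -0.0118  0.1066] TCP goal [ 0.6279 -0.0131  0.12  ] shift mm [ 8.8 -0.3 64. ] turn [ 0.03 -1.05 -0.01] F [ 0.7  0.5 -1.1] grip 44.19 8.2
time: 7.17
position: [0.6276, -0.0129, 0.1627]
tool_rot: [0.304, 3.018, -0.016]
ft_force: [0.7, 0.2, -0.7]
grip_width: 0.51
grip_force: 8.2
tip now [ 0.6256 -0.0116  0.0847] TCP goal [ 0.6279 -0.0131  0.116 ] shift mm [ 4.7 -0.2 46.4] turn [ 0.01  0.   -0.02] F [ 0.7  0.2 -0.7] grip 44.33 8.2
```

```bash
python3 -m handwheel '[{"x":0.0005,"y":0,"z":0.005,"wx":0,"wy":0,"wz":0},{"x":0.0012,"y":0,"z":0.012,"wx":0,"wy":0,"wz":0},{"x":0.002,"y":0,"z":0.02,"wx":0,"wy":0,"wz":0},{"x":0.003,"y":0,"z":0.028,"wx":0,"wy":0,"wz":0},{"x":0.0036,"y":0,"z":0.035,"wx":0,"wy":0,"wz":0},{"x":0.0041,"y":0,"z":0.04,"wx":0,"wy":0,"wz":0},{"x":0.0045,"y":0,"z":0.044,"wx":0,"wy":0,"wz":0},{"x":0.0047,"y":0,"z":0.046,"wx":0,"wy":0,"wz":0},{"x":0.0047,"y":0,"z":0.046,"wx":0,"wy":0,"wz":0}]'
python3 - <<'E'
from h import *
from bench import ctrl
tipmove(ctrl.get_state(),(.6259,-.0118,.032),pitch=-6.2)
shot(ctrl,"w5")
E
```

```text
time: 7.92
position: [0.6275, -0.0129, 0.1159]
tool_rot: [0.304, 3.019, -0.016]
ft_force: [0.4, 0.2, -0.7]
grip_width: 0.51
grip_force: 8.2
tip now [ 0.6255 -0.0116  0.0379] TCP goal [ 0.6279 -0.0131  0.11  ] shift mm [ 0.2 -0.1  5.9] turn [-0.   -0.04 -0.01] F [ 0.4  0.2 -0.7] grip 44.34 8.2
```

```bash
python3 -m handwheel '[{"x":0.0001,"y":0,"z":0.0015,"wx":0,"wy":0,"wz":0},{"x":0.0003,"y":0,"z":0.003,"wx":0,"wy":0,"wz":0},{"x":0.0004,"y":0,"z":0.004,"wx":0,"wy":0,"wz":0},{"x":0.0004,"y":0,"z":0.004,"wx":0,"wy":0,"wz":0},{"x":0.0004,"y":0,"z":0.004,"wx":0,"wy":0,"wz":0}]'
python3 -m handwheel '[{"x":0.0001,"y":0,"z":0.0008,"wx":0,"wy":0,"wz":0},{"x":0.0002,"y":0,"z":0.0016,"wx":0,"wy":0,"wz":0},{"x":0.0002,"y":0,"z":0.0016,"wx":0,"wy":0,"wz":0},{"x":0.0002,"y":0,"z":0.0016,"wx":0,"wy":0,"wz":0}]'
python3 - <<'E'
from h import *
from bench import ctrl
tipmove(ctrl.get_state(),(.6259,-.0118,.032),pitch=-6.2)
E
```

```text
time: 8.38
position: [0.6278, -0.0129, 0.1125]
tool_rot: [0.304, 3.019, -0.016]
ft_force: [0.1, -0.8, -1.2]
grip_width: 0.512
grip_force: 8.2
time: 8.72
position: [0.6277, -0.0129, 0.1108]
tool_rot: [0.304, 3.019, -0.016]
ft_force: [-0.3, 0.4, -1.1]
grip_width: 0.508
grip_force: 8.2
tip now [ 0.6258 -0.0116  0.0328] TCP goal [ 0.6279 -0.0131  0.11  ] shift mm [-0.1 -0.2  0.8] turn [ 0.01 -0.   -0.02] F [-0.3  0.4 -1.1] grip 44.23 8.2
```

```bash
python3 -m handwheel '[{"x":0.0001,"y":0,"z":0.0008,"wx":0,"wy":0,"wz":0},{"x":0.0002,"y":0,"z":0.0016,"wx":0,"wy":0,"wz":0},{"x":0.0002,"y":0,"z":0.0016,"wx":0,"wy":0,"wz":0}]'
python3 -m handwheel '[{"x":0.0001,"y":0,"z":0.001,"wx":0,"wy":0,"wz":0},{"x":0.0001,"y":0,"z":0.001,"wx":0,"wy":0,"wz":0},{"x":0.0001,"y":0,"z":0.001,"wx":0,"wy":0,"wz":0}]'
```

```text
time: 8.97
position: [0.628, -0.0127, 0.1094]
tool_rot: [0.304, 3.018, -0.016]
ft_force: [-0.7, 0.4, -0.6]
grip_width: 0.508
grip_force: 8.2
time: 9.22
position: [0.6285, -0.0129, 0.1092]
tool_rot: [0.304, 3.017, -0.015]
ft_force: [0.3, -0.1, 4.5]
grip_width: 0.508
grip_force: 8.6
```

```bash
python3 -m handwheel '[{"x":0,"y":0,"z":-0.0005,"wx":0,"wy":0,"wz":0},{"x":0,"y":0,"z":-0.0005,"wx":0,"wy":0,"wz":0},{"x":0,"y":0,"z":-0.0005,"wx":0,"wy":0,"wz":0},{"x":0,"y":0,"z":-0.0005,"wx":0,"wy":0,"wz":0},{"x":0,"y":0,"z":-0.0005,"wx":0,"wy":0,"wz":0},{"x":0,"y":0,"z":-0.0005,"wx":0,"wy":0,"wz":0},{"x":0,"y":0,"z":-0.0005,"wx":0,"wy":0,"wz":0},{"x":0,"y":0,"z":-0.0005,"wx":0,"wy":0,"wz":0}]' 0.03 45
python3 -m handwheel '[{"x":0,"y":0,"z":0,"wx":0,"wy":0,"wz":0},{"x":0,"y":0,"z":0,"wx":0,"wy":0,"wz":0},{"x":0,"y":0,"z":0,"wx":0,"wy":0,"wz":0},{"x":0,"y":0,"z":0,"wx":0,"wy":0,"wz":0}]'
python3 - <<'E'
from h import *
from bench import ctrl
tipmove(ctrl.get_state(),(.6259,-.0118,.105),pitch=-6.2)
E
```

```text
time: 9.88
position: [0.6281, -0.0127, 0.1094]
tool_rot: [0.304, 3.018, -0.015]
ft_force: [-0.3, 0.5, 4.2]
grip_width: 0.399
grip_force: 45.0
time: 10.22
position: [0.6281, -0.0127, 0.1094]
tool_rot: [0.304, 3.018, -0.015]
ft_force: [-0.8, 2.6, 5.2]
grip_width: 0.4
grip_force: 45.0
tip now [ 0.6262 -0.0113  0.0314] TCP goal [ 0.6279 -0.0131  0.183 ] shift mm [ -7.9  -0.4 -73.2] turn [ 0.05  0.05 -0.01] F [-0.8  2.6  5.2] grip 34.77 45.0
```

```bash
python3 -m handwheel '[{"x":0,"y":0,"z":0,"wx":0,"wy":0,"wz":0},{"x":0,"y":0,"z":0,"wx":0,"wy":0,"wz":0},{"x":0,"y":0,"z":0,"wx":0,"wy":0,"wz":0},{"x":0,"y":0,"z":0,"wx":0,"wy":0,"wz":0}]' - 20
python3 - <<'E'
from h import *
from bench import ctrl
tipmove(ctrl.get_state(),(.6259,-.0118,.105),pitch=-6.2)
d=shot(ctrl,"w6")
E
```

```text
time: 10.55
position: [0.6286, -0.013, 0.1093]
tool_rot: [0.304, 3.017, -0.016]
ft_force: [2.1, 1.0, 4.5]
grip_width: 0.416
grip_force: 20.0
tip now [ 0.6268 -0.0116  0.0313] TCP goal [ 0.6279 -0.0131  0.183 ] shift mm [ -7.5  -0.3 -73.3] turn [ 0.04  0.11 -0.02] F [2.1 1.  4.5] grip 36.2 20.0
```

```bash
python3 -m handwheel '[{"x":0,"y":0,"z":0,"wx":0,"wy":0,"wz":0},{"x":0,"y":0,"z":0,"wx":0,"wy":0,"wz":0},{"x":-0.0002,"y":0,"z":-0.002,"wx":0,"wy":0,"wz":0},{"x":-0.0007,"y":0,"z":-0.007,"wx":0,"wy":0,"wz":0},{"x":-0.0014,"y":0,"z":-0.013,"wx":0,"wy":0,"wz":0},{"x":-0.0022,"y":0,"z":-0.02,"wx":0,"wy":0,"wz":0},{"x":-0.0029,"y":0,"z":-0.027,"wx":0,"wy":0,"wz":0},{"x":-0.0037,"y":0,"z":-0.034,"wx":0,"wy":0,"wz":0},{"x":-0.0045,"y":0,"z":-0.041,"wx":0,"wy":0,"wz":0},{"x":-0.0052,"y":0,"z":-0.048,"wx":0,"wy":0,"wz":0}]' - 45
python3 -m handwheel '[{"x":-0.0008,"y":0,"z":-0.008,"wx":0,"wy":0,"wz":0},{"x":-0.0016,"y":0,"z":-0.016,"wx":0,"wy":0,"wz":0},{"x":-0.0025,"y":0,"z":-0.024,"wx":0,"wy":0,"wz":0},{"x":-0.003,"y":0,"z":-0.028,"wx":0,"wy":0,"wz":0},{"x":-0.003,"y":0,"z":-0.028,"wx":0,"wy":0,"wz":0},{"x":-0.003,"y":0,"z":-0.028,"wx":0,"wy":0,"wz":0}]'
python3 - <<'E'
from h import *
from bench import ctrl
s=ctrl.get_state()
tipmove(s,(.6259,-.0118,.105),pitch=-6.2)
d=shot(ctrl,"w7")
a=ctrl.get_image("side");np.savez("pics/side3.npz",**a)
p=(.6259,-.0118,.105)
u,v=proj(a,p).astype(int);print(u,v)
A=cv2.resize(a["image"][v-60:v+40,u-30:u+40,::-1],None,fx=5.6,fy=5.6,interpolation=cv2.INTER_CUBIC)
B=cv2.resize(d["image"][150:255,220:335,::-1],None,fx=3.5,fy=3.5,interpolation=cv2.INTER_CUBIC)
B=cv2.copyMakeBorder(B,0,560-B.shape[0],0,0,0);C=np.hstack([A,B]);print(C.shape);cv2.imwrite("pics/c7.png",C)
E
```

```text
time: 11.43
position: [0.6277, -0.0129, 0.158]
tool_rot: [0.304, 3.018, -0.016]
ft_force: [-0.1, 0.3, -2.1]
grip_width: 0.381
grip_force: 45.0
time: 11.93
position: [0.6277, -0.0129, 0.1853]
tool_rot: [0.304, 3.018, -0.016]
ft_force: [0.0, 0.2, -1.1]
grip_width: 0.387
grip_force: 45.0
tip now [ 0.6258 -0.0115  0.1073] TCP goal [ 0.6279 -0.0131  0.183 ] shift mm [ 0.  -0.2  2.4] turn [ 0.02  0.02 -0.01] F [ 0.   0.2 -1.1] grip 33.65 45.0
333 219
(560, 794, 3)
```

View pics/c7.png

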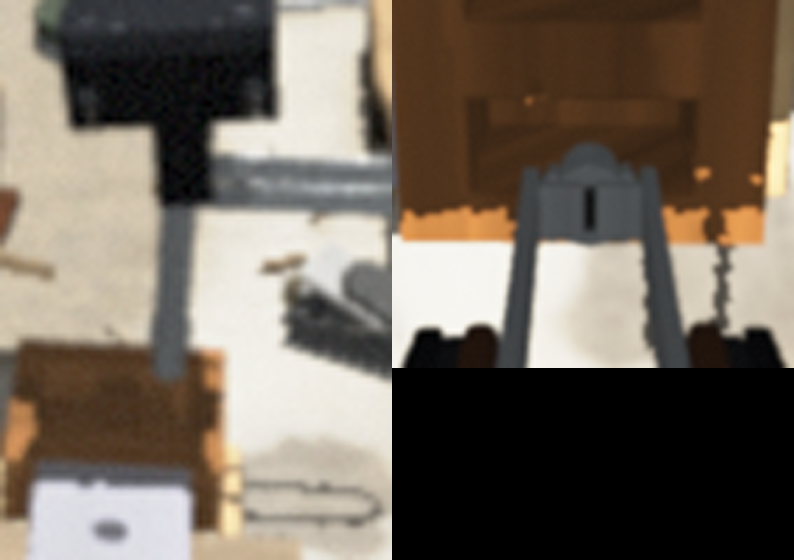

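The last picture shows the bush held squarely in the jaws, with the shank end at about (590,143) in the crop. That matches the row predicted for a seated, upright bush. Next I go near the hole and measure bush and hole in the same wrist image.

```bash
python3 - <<'E'
from h import *
from bench import ctrl
s=ctrl.get_state()
tipmove(s,(.604,-.0968,.104),pitch=-6.2)
E
```

```text
tip now [ 0.6252 -0.0116  0.1066] TCP goal [ 0.606  -0.0981  0.182 ] shift mm [  4.1 -87.8   2.2] turn [-0.   -0.05 -0.01] F [-0.2 -0.2 -1.2] grip 33.81 45.0
```

```bash
python3 -m handwheel '[{"x":0,"y":-0.004,"z":-0.003,"wx":0,"wy":0,"wz":0},{"x":0,"y":-0.014,"z":-0.006,"wx":0,"wy":0,"wz":0},{"x":0.001,"y":-0.027,"z":-0.007,"wx":0,"wy":0,"wz":0},{"x":0.002,"y":-0.041,"z":-0.007,"wx":0,"wy":0,"wz":0},{"x":0.003,"y":-0.055,"z":-0.007,"wx":0,"wy":0,"wz":0},{"x":0.004,"y":-0.068,"z":-0.006,"wx":0,"wy":0,"wz":0},{"x":0.004,"y":-0.079,"z":-0.003,"wx":0,"wy":0,"wz":0},{"x":0.004,"y":-0.086,"z":0,"wx":0,"wy":0,"wz":0},{"x":0.004,"y":-0.088,"z":0.002,"wx":0,"wy":0,"wz":0},{"x":0.004,"y":-0.088,"z":0.002,"wx":0,"wy":0,"wz":0}]'
python3 -m handwheel '[{"x":0,"y":0,"z":0,"wx":0,"wy":0,"wz":0},{"x":0,"y":0,"z":0,"wx":0,"wy":0,"wz":0}]'
python3 - <<'E'
from h import *
from bench import ctrl
s=ctrl.get_state()
tipmove(s,(.604,-.0968,.104),pitch=-6.2)
d=shot(ctrl,"w8")
H=(.5864,-.0932,.074)
h=proj(d,H,d["T"]);b=proj(d,(d["T"]@np.linalg.inv(d["hand_eye"])@[.0125,.001,.095,1])[:3],d["T"]);print("pred hole",h,"bush bottom c",b)
g=cv2.cvtColor(d["image"],cv2.COLOR_RGB2GRAY)
u,v=h.astype(int)
print("rows",v-12,"to 232 step 2, cols",u-16,"..")
for r in range(v-14,226,2): print(r,*[f"{x:3d}" for x in g[r,u-18:u+20:1]])
E
```

```text
time: 12.87
position: [0.6058, -0.0991, 0.1818]
tool_rot: [0.306, 3.02, -0.016]
ft_force: [0.5, -0.1, -0.8]
grip_width: 0.389
grip_force: 45.0
time: 13.03
position: [0.6067, -0.0972, 0.1826]
tool_rot: [0.302, 3.019, -0.015]
ft_force: [0.8, -0.2, -1.2]
grip_width: 0.388
grip_force: 45.0
tip now [ 0.6048 -0.0958  0.1046] TCP goal [ 0.606  -0.0981  0.182 ] shift mm [ 0.6 -1.   0.5] turn [ 0.05 -0.    0.08] F [ 0.8 -0.2 -1.2] grip 33.72 45.0
pred hole [274.82485821 171.68170912] bush bottom c [276.28764894 198.89621324]
rows 159 to 232 step 2, cols 258 ..
157  89  90  90  89  89  89  89  89  89  90  90  90  90  90  91  89  90  90  90  90  89  90  90  90  91  90  91  90  89  89  91  90  91  90  91  91  91  90
159  89  91  91  89  89  91  90  90  90  90  91  91  91  91  90  91  92  92  91  90  91  91  91  91  91  92  92  91  91  92  90  91  91  91  91  92  93  91
161  90  90  89  88  91  90  90  89  89  90  90  89  90  89  89  90  90  91  90  91  90  90  89  90  91  91  91  91  91  91  90  91  92  90  91  91  91  91
163  90  90  90  90  90  90  91  90  90  90  91  91  92  90  90  91  89  8
[... 4217 characters left out ...]
  76  77  76  76  80  82  82  84  88  87  83  79  78  80  83  82  70  60  61
219  67  66  66  64  66 100 148 172 174 162 158 166 168 163 152 141 126 113 106 101  99 100 106 117 134 150 163 168 167 137  88  72  85 123 142 112  70  60
221  64  66  66  61  67 116 174 201 203 201 200 201 198 192 190 190 192 191 192 195 196 200 202 200 198 195 192 190 185 152  93  71  72  94 130 129  80  59
223  65  66  66  61  73 132 185 203 206 204 200 198 197 190 186 185 187 191 200 207 210 209 207 199 195 194 194 180 140  95  74  71  71  93 140 145  92  60
225  67  67  65  60  77 141 189 198 198 198 197 199 198 191 184 180 183 192 203 210 210 208 205 199 194 193 197 195 160  98  73  74  71  80 110 120  94  64
```

Both features are readable in the numbers: the hole's centre is at pixel (275.0,171.6) and the shank's bottom centre at (276.15,198.5).

```bash
python3 - <<'E'
from h import *
from bench import ctrl
d=dict(np.load("pics/w8.npz"))
h=ray(d,(275.0,171.6),.074,d["T"]);
for z in(.0863,.0873): 
    b=ray(d,(276.15,198.5),z,d["T"]);print("hole",h.round(4),"bush",b.round(4),"diff",((h-b)*1e3).round(1))
b=ray(d,(276.15,198.5),.0873,d["T"])
T8=d["T"]@np.linalg.inv(d["hand_eye"]);BT=(np.linalg.inv(T8)@[*b,1])[:3];print("bush bottom in tool",BT.round(4))
s=ctrl.get_state()
tipmove(s,(*h[:2],.077),pitch=-6.2,TIP=BT)
E
```

```text
hole [ 0.5864 -0.093   0.074 ] bush [ 0.6046 -0.0958  0.0863] diff [-18.3   2.8 -12.3]
hole [ 0.5864 -0.093   0.074 ] bush [ 0.6043 -0.0957  0.0873] diff [-17.9   2.7 -13.3]
bush bottom in tool [0.0129 0.0009 0.0945]
tip now [ 0.6043 -0.0957  0.0874] TCP goal [ 0.5888 -0.0945  0.1723] shift mm [19.1 -0.9  8.4] turn [0.05 0.   0.08] F [ 0.2  0.2 -1.9] grip 33.86 45.0
```

```bash
python3 -m handwheel '[{"x":0.004,"y":0,"z":0,"wx":0,"wy":0,"wz":0},{"x":0.009,"y":-0.0005,"z":0.001,"wx":0,"wy":0,"wz":0},{"x":0.014,"y":-0.0009,"z":0.002,"wx":0,"wy":0,"wz":0},{"x":0.018,"y":-0.0009,"z":0.004,"wx":0,"wy":0,"wz":0},{"x":0.0189,"y":-0.0009,"z":0.0054,"wx":0,"wy":0,"wz":0},{"x":0.0189,"y":-0.0009,"z":0.0054,"wx":0,"wy":0,"wz":0},{"x":0.0189,"y":-0.0009,"z":0.0054,"wx":0,"wy":0,"wz":0},{"x":0.0189,"y":-0.0009,"z":0.0054,"wx":0,"wy":0,"wz":0}]'
cat >> h.py <<'E'
BT=np.array([.0129,.0009,.0945]); HOLE=np.array([.5864,-.093])
def bush(z,n=6):
    """mean of a few readings"""
    from bench import ctrl
    tipmove(ctrl.get_state(),(*HOLE,z),pitch=-6.2,TIP=BT)
E
python3 -c "
from h import *
bush(.077);bush(.070)"
```

```text
time: 13.75
position: [0.5886, -0.0957, 0.1755]
tool_rot: [0.304, 3.018, -0.016]
ft_force: [-0.1, -0.0, -2.1]
grip_width: 0.388
grip_force: 45.0
tip now [ 0.5862 -0.0942  0.0801] TCP goal [ 0.5888 -0.0944  0.1723] shift mm [0.4 1.3 3.1] turn [ 0.02  0.03 -0.01] F [-0.1 -0.  -2.1] grip 33.71 45.0
tip now [ 0.5862 -0.0942  0.0801] TCP goal [ 0.5888 -0.0944  0.1653] shift mm [ 1.1  1.3 10.1] turn [ 0.02  0.03 -0.01] F [-0.1 -0.  -2.1] grip 33.71 45.0
```

```bash
for i in 1 2 3; do python3 -m handwheel '[{"x":0,"y":0,"z":0,"wx":0,"wy":0,"wz":0}]' | grep pos; done; python3 -m handwheel '[{"x":0.0002,"y":0,"z":0.002,"wx":0,"wy":0,"wz":0},{"x":0.0004,"y":0,"z":0.004,"wx":0,"wy":0,"wz":0},{"x":0.0005,"y":0,"z":0.005,"wx":0,"wy":0,"wz":0},{"x":0.0005,"y":0,"z":0.005,"wx":0,"wy":0,"wz":0},{"x":0.0005,"y":0,"z":0.005,"wx":0,"wy":0,"wz":0}]'; python3 -c "
from h import *
bush(.077);bush(.070)"
```

```text
position: [0.5886, -0.0957, 0.1755]
position: [0.5886, -0.0957, 0.1754]
position: [0.5885, -0.0957, 0.1754]
time: 14.42
position: [0.5883, -0.0956, 0.1701]
tool_rot: [0.304, 3.019, -0.016]
ft_force: [-1.1, -0.8, -1.9]
grip_width: 0.393
grip_force: 45.0
tip now [ 0.5859 -0.0942  0.0748] TCP goal [ 0.5888 -0.0944  0.1723] shift mm [-0.4  1.3 -2.2] turn [ 0.01 -0.01 -0.01] F [-1.1 -0.8 -1.9] grip 34.17 45.0
tip now [ 0.5859 -0.0942  0.0748] TCP goal [ 0.5888 -0.0944  0.1653] shift mm [0.3 1.3 4.8] turn [ 0.01 -0.01 -0.01] F [-1.1 -0.8 -1.9] grip 34.17 45.0
```

```bash
python3 -m handwheel '[{"x":0,"y":0,"z":-0.002,"wx":0,"wy":0,"wz":0},{"x":-0.0002,"y":0.0007,"z":-0.003,"wx":0,"wy":0,"wz":0},{"x":-0.0002,"y":0.0013,"z":-0.003,"wx":0,"wy":0,"wz":0},{"x":-0.0002,"y":0.0013,"z":-0.003,"wx":0,"wy":0,"wz":0},{"x":-0.0002,"y":0.0013,"z":-0.003,"wx":0,"wy":0,"wz":0},{"x":-0.0002,"y":0.0013,"z":-0.003,"wx":0,"wy":0,"wz":0}]';  python3 -c "
from h import *
bush(.077);bush(.070)"
```

```text
time: 14.92
position: [0.5885, -0.0943, 0.1733]
tool_rot: [0.304, 3.019, -0.016]
ft_force: [0.4, -0.6, -1.8]
grip_width: 0.389
grip_force: 45.0
tip now [ 0.5862 -0.0929  0.078 ] TCP goal [ 0.5888 -0.0944  0.1723] shift mm [-0.1 -0.   1. ] turn [ 0.01  0.   -0.01] F [ 0.4 -0.6 -1.8] grip 33.86 45.0
tip now [ 0.5862 -0.0929  0.078 ] TCP goal [ 0.5888 -0.0944  0.1653] shift mm [ 0.6 -0.   7.9] turn [ 0.01  0.   -0.01] F [ 0.4 -0.6 -1.8] grip 33.86 45.0
```

Aligned; lowering 5 mm to see whether it enters or touches (the springs only meet it 7 mm down).

```bash
python3 -m handwheel '[{"x":0.0001,"y":0,"z":0.001,"wx":0,"wy":0,"wz":0},{"x":0.0002,"y":0,"z":0.002,"wx":0,"wy":0,"wz":0},{"x":0.0003,"y":0,"z":0.003,"wx":0,"wy":0,"wz":0},{"x":0.0004,"y":0,"z":0.004,"wx":0,"wy":0,"wz":0},{"x":0.0004,"y":0,"z":0.004,"wx":0,"wy":0,"wz":0}]'
python3 -m handwheel '[{"x":0.0001,"y":0,"z":0.001,"wx":0,"wy":0,"wz":0},{"x":0.0002,"y":0,"z":0.002,"wx":0,"wy":0,"wz":0},{"x":0.0002,"y":0,"z":0.002,"wx":0,"wy":0,"wz":0}]';  python3 -c "
from h import *
bush(.070)"
```

```text
time: 15.33
position: [0.5885, -0.0943, 0.1689]
tool_rot: [0.304, 3.019, -0.016]
ft_force: [0.5, 0.3, -2.6]
grip_width: 0.385
grip_force: 45.0
time: 15.58
position: [0.5887, -0.0944, 0.1672]
tool_rot: [0.304, 3.018, -0.016]
ft_force: [0.7, -0.7, -1.8]
grip_width: 0.389
grip_force: 45.0
tip now [ 0.5864 -0.0929  0.0718] TCP goal [ 0.5888 -0.0944  0.1653] shift mm [ 0.1 -0.   1.8] turn [ 0.02  0.02 -0.01] F [ 0.7 -0.7 -1.8] grip 33.82 45.0
```

```bash
python3 -m handwheel '[{"x":0.0001,"y":0,"z":0.001,"wx":0,"wy":0,"wz":0},{"x":0.0002,"y":0,"z":0.002,"wx":0,"wy":0,"wz":0},{"x":0.0003,"y":0,"z":0.003,"wx":0,"wy":0,"wz":0},{"x":0.0004,"y":0,"z":0.004,"wx":0,"wy":0,"wz":0},{"x":0.0004,"y":0,"z":0.004,"wx":0,"wy":0,"wz":0}]'
python3 -m handwheel '[{"x":0.0001,"y":0,"z":0.001,"wx":0,"wy":0,"wz":0},{"x":0.0002,"y":0,"z":0.002,"wx":0,"wy":0,"wz":0},{"x":0.0002,"y":0,"z":0.002,"wx":0,"wy":0,"wz":0}]';  python3 -c "
from h import *
bush(.060)"
```

```text
time: 16.0
position: [0.5887, -0.0944, 0.163]
tool_rot: [0.304, 3.018, -0.016]
ft_force: [0.9, 0.0, -1.9]
grip_width: 0.389
grip_force: 45.0
time: 16.25
position: [0.5887, -0.0944, 0.1611]
tool_rot: [0.304, 3.018, -0.016]
ft_force: [0.4, -0.0, -1.6]
grip_width: 0.386
grip_force: 45.0
tip now [ 0.5864 -0.093   0.0658] TCP goal [ 0.5888 -0.0944  0.1553] shift mm [ 0.6 -0.   5.7] turn [ 0.01  0.01 -0.01] F [ 0.4 -0.  -1.6] grip 33.56 45.0
```

```bash
python3 -m handwheel '[{"x":0.0001,"y":0,"z":0.001,"wx":0,"wy":0,"wz":0},{"x":0.0002,"y":0,"z":0.002,"wx":0,"wy":0,"wz":0},{"x":0.0003,"y":0,"z":0.003,"wx":0,"wy":0,"wz":0},{"x":0.0003,"y":0,"z":0.003,"wx":0,"wy":0,"wz":0}]' - 55
python3 -m handwheel '[{"x":0.0001,"y":0,"z":0.001,"wx":0,"wy":0,"wz":0},{"x":0.0002,"y":0,"z":0.002,"wx":0,"wy":0,"wz":0},{"x":0.0002,"y":0,"z":0.002,"wx":0,"wy":0,"wz":0}]';  python3 -c "
from h import *
bush(.058)"
```

```text
time: 16.58
position: [0.5889, -0.0944, 0.1583]
tool_rot: [0.304, 3.018, -0.016]
ft_force: [1.0, -0.1, -0.7]
grip_width: 0.381
grip_force: 55.0
time: 16.83
position: [0.5892, -0.0945, 0.1569]
tool_rot: [0.304, 3.017, -0.016]
ft_force: [0.1, -0.3, 4.0]
grip_width: 0.375
grip_force: 55.0
tip now [ 0.5869 -0.093   0.0616] TCP goal [ 0.5888 -0.0944  0.1533] shift mm [ 0.8 -0.   3.5] turn [ 0.03  0.08 -0.02] F [ 0.1 -0.3  4. ] grip 32.63 55.0
```

```bash
python3 -m handwheel '[{"x":0.0001,"y":0,"z":0.001,"wx":0,"wy":0,"wz":0},{"x":0.0002,"y":0,"z":0.002,"wx":0,"wy":0,"wz":0},{"x":0.0002,"y":0,"z":0.002,"wx":0,"wy":0,"wz":0}]'
python3 -m handwheel '[{"x":0.0001,"y":0,"z":0.001,"wx":0,"wy":0,"wz":0},{"x":0.0001,"y":0,"z":0.001,"wx":0,"wy":0,"wz":0}]'
python3 -m handwheel '[{"x":0.0001,"y":0,"z":0.001,"wx":0,"wy":0,"wz":0},{"x":0.0001,"y":0,"z":0.001,"wx":0,"wy":0,"wz":0}]';  python3 -c "
from h import *
bush(.058)"
```

```text
time: 17.08
position: [0.5896, -0.0945, 0.1558]
tool_rot: [0.304, 3.016, -0.015]
ft_force: [-0.2, 0.1, 8.0]
grip_width: 0.374
grip_force: 55.0
time: 17.25
position: [0.5898, -0.0945, 0.1553]
tool_rot: [0.304, 3.016, -0.015]
ft_force: [-0.9, 0.6, 9.2]
grip_width: 0.373
grip_force: 55.0
time: 17.42
position: [0.59, -0.0946, 0.1546]
tool_rot: [0.304, 3.015, -0.015]
ft_force: [-1.3, 0.6, 10.8]
grip_width: 0.379
grip_force: 55.0
tip now [ 0.5879 -0.0931  0.0593] TCP goal [ 0.5888 -0.0944  0.1533] shift mm [ 1.3 -0.1  1.1] turn [ 0.07  0.19 -0.02] F [-1.3  0.6 10.8] grip 32.95 55.0
```

```bash
python3 -m handwheel '[{"x":0.0006,"y":0,"z":0.001,"wx":0,"wy":0,"wz":0},{"x":0.001,"y":0,"z":0.002,"wx":0,"wy":0,"wz":0},{"x":0.001,"y":0,"z":0.002,"wx":0,"wy":0,"wz":0}]'
python3 -m handwheel '[{"x":0.0003,"y":0,"z":0.001,"wx":0,"wy":0,"wz":0},{"x":0.0004,"y":0,"z":0.0015,"wx":0,"wy":0,"wz":0}]'
python3 -c "
from h import *
bush(.058)"
```

```text
time: 17.67
position: [0.5898, -0.0945, 0.1533]
tool_rot: [0.304, 3.014, -0.015]
ft_force: [-1.1, -0.0, 12.7]
grip_width: 0.379
grip_force: 55.0
time: 17.83
position: [0.5902, -0.0946, 0.1532]
tool_rot: [0.304, 3.012, -0.015]
ft_force: [-3.9, -0.0, 22.2]
grip_width: 0.378
grip_force: 55.0
tip now [ 0.5884 -0.0931  0.0578] TCP goal [ 0.5888 -0.0944  0.1533] shift mm [ 1.4 -0.1 -0.3] turn [ 0.11  0.36 -0.03] F [-3.9 -0.  22.2] grip 32.86 55.0
```

The force rose from 12.7 to 22 N with no further travel. The TCP height of 0.1532 is exactly 44 mm above the pocket contact reading, so the bush is home. I'll ease the push and open the jaws.

```bash
python3 -m handwheel '[{"x":-0.0003,"y":0,"z":-0.001,"wx":0,"wy":0,"wz":0},{"x":-0.0006,"y":0,"z":-0.002,"wx":0,"wy":0,"wz":0},{"x":-0.0006,"y":0,"z":-0.002,"wx":0,"wy":0,"wz":0}]'
python3 -m handwheel '[{"x":0,"y":0,"z":0,"wx":0,"wy":0,"wz":0},{"x":0,"y":0,"z":0,"wx":0,"wy":0,"wz":0},{"x":0,"y":0,"z":0,"wx":0,"wy":0,"wz":0},{"x":0,"y":0,"z":0,"wx":0,"wy":0,"wz":0},{"x":0,"y":0,"z":0,"wx":0,"wy":0,"wz":0},{"x":0,"y":0,"z":0,"wx":0,"wy":0,"wz":0}]' 0.044 15
python3 -c "
from h import *
bush(.058)"
```

```text
time: 18.08
position: [0.5896, -0.0945, 0.1533]
tool_rot: [0.304, 3.014, -0.015]
ft_force: [-1.4, 1.0, 11.2]
grip_width: 0.375
grip_force: 55.0
time: 18.58
position: [0.5897, -0.0942, 0.1527]
tool_rot: [0.304, 3.015, -0.015]
ft_force: [-0.7, -0.0, 8.3]
grip_width: 0.504
grip_force: 5.8
tip now [ 0.5876 -0.0927  0.0573] TCP goal [ 0.5888 -0.0944  0.1533] shift mm [ 0.7 -0.4 -0.7] turn [ 0.08  0.22 -0.02] F [-0.7 -0.   8.3] grip 43.82 5.8
```

```bash
python3 -m handwheel '[{"x":0,"y":0,"z":-0.001,"wx":0,"wy":0,"wz":0},{"x":-0.0002,"y":0,"z":-0.002,"wx":0,"wy":0,"wz":0},{"x":-0.0004,"y":0,"z":-0.004,"wx":0,"wy":0,"wz":0},{"x":-0.0007,"y":0,"z":-0.007,"wx":0,"wy":0,"wz":0},{"x":-0.001,"y":0,"z":-0.011,"wx":0,"wy":0,"wz":0},{"x":-0.0016,"y":0,"z":-0.016,"wx":0,"wy":0,"wz":0},{"x":-0.0025,"y":0,"z":-0.024,"wx":0,"wy":0,"wz":0},{"x":-0.0035,"y":0,"z":-0.033,"wx":0,"wy":0,"wz":0},{"x":-0.0045,"y":0,"z":-0.042,"wx":0,"wy":0,"wz":0},{"x":-0.0045,"y":0,"z":-0.042,"wx":0,"wy":0,"wz":0}]'
python3 -m handwheel '[{"x":-0.01,"y":0,"z":-0.002,"wx":0,"wy":0,"wz":0},{"x":-0.02,"y":0,"z":-0.004,"wx":0,"wy":0,"wz":0},{"x":-0.03,"y":0,"z":-0.004,"wx":0,"wy":0,"wz":0},{"x":-0.035,"y":0,"z":-0.004,"wx":0,"wy":0,"wz":0},{"x":-0.035,"y":0,"z":-0.004,"wx":0,"wy":0,"wz":0},{"x":-0.035,"y":0,"z":-0.004,"wx":0,"wy":0,"wz":0},{"x":-0.035,"y":0,"z":-0.004,"wx":0,"wy":0,"wz":0}]' 0.03 45
python3 - <<'E'
from h import *
bush(.1)
from bench import ctrl
d=shot(ctrl,"w9");t=ctrl.get_image("top");np.savez("pics/top9.npz",**t);a=ctrl.get_image("side");np.savez("pics/side9.npz",**a)
g=cv2.cvtColor(d["image"],cv2.COLOR_RGB2GRAY)
u,v=proj(d,(*HOLE,.082),d["T"]).astype(int);print("pred head centre",proj(d,(*HOLE,.082),d["T"]),"head r px",.009*338/ (np.linalg.inv(d["T"])@[*HOLE,.082,1])[2])
for r in range(v-16,v+16,2): print(r,*[f"{x:3d}" for x in g[r,u-20:u+22]])
print("jaw area")
for r in range(186,236,3): print(r,*[f"{x:3d}" for x in g[r,246:308:2]])
E
```

```text
time: 19.42
position: [0.5896, -0.0945, 0.1959]
tool_rot: [0.304, 3.014, -0.016]
ft_force: [0.8, -0.8, -0.9]
grip_width: 0.507
grip_force: 8.2
time: 20.0
position: [0.6211, -0.101, 0.2003]
tool_rot: [0.304, 3.019, -0.016]
ft_force: [-0.2, -0.1, -1.1]
grip_width: 0.355
grip_force: 42.9
tip now [ 0.6187 -0.0996  0.105 ] TCP goal [ 0.5888 -0.0944  0.1953] shift mm [33.3  0.   1.4] turn [ 0.02 -0.05 -0.02] F [-0.2 -0.1 -1.1] grip 30.92 42.9
pred head centre [276.17542574 150.81463741] head r px 11.13135587051845
134  89  89  90  89  90  89  90  90  89  90  90  90  89  89  90  89  90  90  89  90  90  91  90  90  89  91  91  90  90  90  91  89  90  90  89  91  91  90  90  91  90  91
136  90  90  91  89  90  92  90  91  91  90  92  91  91  91  91  91  91  91  90  90  91  91  92  92  91  91  91  91  92  91  91  91  91  91  91  91  91  93  91  92  93  91
138  90  89  89  89  90  89  89  90  90  90  89  90  90  90  90  90  90  90  88  87  85  88  88  88  89  90  91  90  91  91  90  91  90  91  91  91  91  91  91  92  91  90
140  90  91  90  90  91  91  91  90  91  91  92  91  90  90  86  82  7
[... 3650 characters left out ...]
 154 148 139 159 148 131  67  63  66  88 197 204 206 199 186
222 244 244 233 210 211 184  72  67  60 154 205 201 187 191 198 212 216 210 199 205 208 193  91  60  67  74 180 213 209 198 203
225 242 243 243 242 243 208  67  67  66 208 244 242 242 243 244 244 244 244 244 244 243 243 219  77  67  67 193 240 242 243 243
228 243 244 244 244 243 163  64  66  80 230 244 244 243 244 244 244 244 244 244 244 244 244 234  88  65  65 149 237 242 244 244
231 242 242 242 243 243 120  66  66  94 240 244 244 244 243 244 244 244 243 243 244 244 244 242 105  64  66 121 234 241 244 244
234 241 241 242 243 234  95  66  64 110 243 244 243 243 243 243 243 243 242 243 244 244 243 242 126  63  67  93 230 241 243 244
```

The bush sits in the hole, with head centre (276.3,150.4) and radius 11.2 px, matching a head top at 82 mm. The tongs are shut and unchanged in the hand. Back to the stand.

```bash
python3 - <<'E'
from h import *
from bench import ctrl
tipmove(ctrl.get_state(),(.5006,.265,.12),yaw=160.8,pitch=-6.2)
E
```

```text
tip now [ 0.6193 -0.0996  0.1226] TCP goal [0.5024 0.2634 0.198 ] shift mm [188.4 333.4 -17.7] turn [ 0.86 -0.02  7.65] F [ 0.1 -0.1 -0.8] grip 30.88 43.2
```

```bash
python3 -m handwheel '[{"x":0.004,"y":0.007,"z":-0.003,"wx":0,"wy":0,"wz":0},{"x":0.015,"y":0.027,"z":-0.008,"wx":0.1,"wy":0,"wz":0.5},{"x":0.03,"y":0.053,"z":-0.012,"wx":0.1,"wy":0,"wz":1.2},{"x":0.047,"y":0.083,"z":-0.015,"wx":0.2,"wy":0,"wz":2},{"x":0.064,"y":0.113,"z":-0.018,"wx":0.3,"wy":0,"wz":2.8},{"x":0.081,"y":0.143,"z":-0.02,"wx":0.4,"wy":0,"wz":3.6},{"x":0.098,"y":0.173,"z":-0.021,"wx":0.5,"wy":0,"wz":4.4},{"x":0.115,"y":0.203,"z":-0.021,"wx":0.6,"wy":0,"wz":5.2},{"x":0.132,"y":0.233,"z":-0.021,"wx":0.7,"wy":0,"wz":6},{"x":0.149,"y":0.263,"z":-0.021,"wx":0.8,"wy":0,"wz":6.9}]'
python3 -m handwheel '[{"x":0.015,"y":0.027,"z":0,"wx":0,"wy":0,"wz":0.5},{"x":0.027,"y":0.05,"z":0.001,"wx":0,"wy":0,"wz":0.8},{"x":0.033,"y":0.063,"z":0.001,"wx":0,"wy":0,"wz":0.8},{"x":0.035,"y":0.069,"z":0.001,"wx":0,"wy":0,"wz":0.8},{"x":0.035,"y":0.07,"z":0.001,"wx":0,"wy":0,"wz":0.8},{"x":0.035,"y":0.07,"z":0.001,"wx":0,"wy":0,"wz":0.8},{"x":0.035,"y":0.07,"z":0.001,"wx":0,"wy":0,"wz":0.8},{"x":0.035,"y":0.07,"z":0.001,"wx":0,"wy":0,"wz":0.8}]'
python3 - <<'E'
from h import *
from bench import ctrl
tipmove(ctrl.get_state(),(.5006,.265,.09),yaw=160.8,pitch=-6.2)
shot(ctrl,"w10")
E
```

```text
time: 20.98
position: [0.5256, 0.1887, 0.206]
tool_rot: [0.487, 2.995, -0.026]
ft_force: [0.4, -0.5, -1.3]
grip_width: 0.355
grip_force: 43.3
time: 21.65
position: [0.5169, 0.2619, 0.2009]
tool_rot: [0.512, 2.991, -0.027]
ft_force: [0.7, 0.2, -0.9]
grip_width: 0.358
grip_force: 43.3
tip now [0.5152 0.2635 0.1229] TCP goal [0.5024 0.2634 0.168 ] shift mm [17.7 -3.4 31.1] turn [ 0.01  0.03 -0.24] F [ 0.7  0.2 -0.9] grip 31.18 43.3
```

```bash
python3 -m handwheel '[{"x":0.005,"y":-0.001,"z":0,"wx":0,"wy":0,"wz":0},{"x":0.012,"y":-0.003,"z":0.003,"wx":0,"wy":0,"wz":-0.2},{"x":0.016,"y":-0.0034,"z":0.008,"wx":0,"wy":0,"wz":-0.2},{"x":0.0165,"y":-0.0034,"z":0.015,"wx":0,"wy":0,"wz":-0.2},{"x":0.017,"y":-0.0034,"z":0.022,"wx":0,"wy":0,"wz":-0.2},{"x":0.017,"y":-0.0034,"z":0.022,"wx":0,"wy":0,"wz":-0.2},{"x":0.017,"y":-0.0034,"z":0.022,"wx":0,"wy":0,"wz":-0.2},{"x":0.017,"y":-0.0034,"z":0.022,"wx":0,"wy":0,"wz":-0.2}]'
python3 - <<'E'
from h import *
from bench import ctrl
tipmove(ctrl.get_state(),(.5006,.265,.09),yaw=160.8,pitch=-6.2)
tipmove(ctrl.get_state(),(.5006,.265,.06),yaw=160.8,pitch=-6.2)
d=shot(ctrl,"w11")
T=d["T"]
for n,q in(("slot front L",(-.011,-.023,0)),("slot front R",(-.011,.023,0)),("back L",(.011,-.023,0)),("block front L",(-.022,-.035,0)),("block front R",(-.022,.035,0))):
    w=np.array([.5006,.265,.078])+R.from_euler("z",-19.2,degrees=True).as_matrix()@np.array(q);print(n,proj(d,w,T).round(1))
g=d["image"].astype(int)
for r in range(150,236,3): print(r,*["%3d"%x for x in g[r,228:330:3,0]])
E
```

```text
time: 22.37
position: [0.5015, 0.2655, 0.1769]
tool_rot: [0.503, 2.993, -0.027]
ft_force: [-0.8, -0.7, -0.9]
grip_width: 0.354
grip_force: 43.3
tip now [0.4997 0.2671 0.0989] TCP goal [0.5024 0.2634 0.168 ] shift mm [-0.6 -1.7  9. ] turn [0.04 0.01 0.13] F [-0.8 -0.7 -0.9] grip 30.83 43.3
tip now [0.4997 0.2671 0.0989] TCP goal [0.5024 0.2634 0.138 ] shift mm [ 2.7 -1.7 38.8] turn [0.04 0.01 0.13] F [-0.8 -0.7 -0.9] grip 30.83 43.3
slot front L [244.6 186.3]
slot front R [303.5 186.4]
back L [245.5 212.5]
block front L [228.6 172.5]
block front R [319.6 172.7]
150  45  44  45  44  43  42  44  46  45  43  44  44  45  45  42  44  45  43  46  45  44  40  40  43  44  41  44  45  43  45  41  88 108 109
153  43  44  45  43  42  41  43  44  46  43  45  45  46  45  42  43  45  44  46  44  42  40  40  42  44  43  44  45  42  46  41  87 108 109
156  46  42  44  47  48  47  52  51  53  49  51  50  53  53  53  54  56  55  56  55  56  56  55  56  60  58  61  63  44  45  41  96 108 107
159  49  44  44  72  75  74  73  71  73  74  73  74  74  76  74  74  73  76  76  77  78  78  79  77  76  74  73  
[... 2826 characters left out ...]

222 240 236 234 239 241 236 233 232 231 227  73  63 186 237 238 233 234 132  93 210 241 111  65 150 244 244 204  99 230 239 145 218 216 215
225 235 235 233 239 241 236 233 232 231 224  63  62 195 237 238 233 233 201  92 237 241 136  64 110 244 244 128 123 243 239 153 213 216 216
228 229 233 233 239 242 237 233 232 231 205  63  59 215 236 237 233 233 130  93 178 240 159  64  88 243 243 209  95 238 239 136 213 215 216
231 218 228 232 238 241 237 233 232 231 186  65  58 231 237 238 233 233 195  93 237 240 188  63  72 243 242 129 123 242 239 154 218 217 218
234 221 229 232 238 241 238 233 232 233 157  65  62 231 237 237 233 233 162  93 190 240 205  63  64 242 244 183 108 241 239 176 222 219 221
```

```bash
python3 -m handwheel '[{"x":0.0005,"y":-0.0013,"z":0,"wx":0,"wy":0,"wz":0},{"x":0.0005,"y":-0.0022,"z":0,"wx":0,"wy":0,"wz":0},{"x":0.0012,"y":-0.0022,"z":0.006,"wx":0,"wy":0,"wz":0},{"x":0.0022,"y":-0.0022,"z":0.015,"wx":0,"wy":0,"wz":0},{"x":0.0032,"y":-0.0022,"z":0.025,"wx":0,"wy":0,"wz":0},{"x":0.0043,"y":-0.0022,"z":0.035,"wx":0,"wy":0,"wz":0},{"x":0.0049,"y":-0.0022,"z":0.04,"wx":0,"wy":0,"wz":0},{"x":0.0049,"y":-0.0022,"z":0.04,"wx":0,"wy":0,"wz":0},{"x":0.0049,"y":-0.0022,"z":0.04,"wx":0,"wy":0,"wz":0}]'
python3 - <<'E'
from h import *
from bench import ctrl
tipmove(ctrl.get_state(),(.4998,.2645,.015),yaw=160.8,pitch=-6.2)
E
```

```text
time: 23.17
position: [0.4997, 0.2636, 0.136]
tool_rot: [0.502, 2.994, -0.028]
ft_force: [0.1, -0.0, -0.8]
grip_width: 0.357
grip_force: 43.3
tip now [0.4979 0.2651 0.058 ] TCP goal [0.5016 0.2629 0.093 ] shift mm [ 2.7  0.  42.9] turn [-0.01 -0.03  0.15] F [ 0.1 -0.  -0.8] grip 31.09 43.3
```

```bash
python3 -m handwheel '[{"x":0,"y":0,"z":0.005,"wx":0,"wy":0,"wz":0},{"x":0.0005,"y":0,"z":0.012,"wx":0,"wy":0,"wz":0},{"x":0.001,"y":0,"z":0.02,"wx":0,"wy":0,"wz":0},{"x":0.002,"y":0,"z":0.028,"wx":0,"wy":0,"wz":0},{"x":0.0026,"y":0,"z":0.035,"wx":0,"wy":0,"wz":0},{"x":0.003,"y":0,"z":0.04,"wx":0,"wy":0,"wz":0},{"x":0.003,"y":0,"z":0.043,"wx":0,"wy":0,"wz":0},{"x":0.003,"y":0,"z":0.043,"wx":0,"wy":0,"wz":0}]'
python3 -m handwheel '[{"x":0.0002,"y":0,"z":0.0015,"wx":0,"wy":0,"wz":0},{"x":0.0003,"y":0,"z":0.003,"wx":0,"wy":0,"wz":0},{"x":0.0003,"y":0,"z":0.003,"wx":0,"wy":0,"wz":0}]'
python3 - <<'E'
from h import *
from bench import ctrl
tipmove(ctrl.get_state(),(.4998,.2645,.009),yaw=160.8,pitch=-6.2)
E
```

```text
time: 23.83
position: [0.5012, 0.2629, 0.0926]
tool_rot: [0.502, 2.994, -0.028]
ft_force: [0.1, -0.8, -2.0]
grip_width: 0.354
grip_force: 43.3
time: 24.08
position: [0.5017, 0.2633, 0.0906]
tool_rot: [0.502, 2.993, -0.026]
ft_force: [-0.6, -0.3, -1.2]
grip_width: 0.358
grip_force: 43.3
tip now [0.5    0.2649 0.0126] TCP goal [0.5016 0.2629 0.087 ] shift mm [ 0.4 -0.4  3.6] turn [0.06 0.01 0.14] F [-0.6 -0.3 -1.2] grip 31.13 43.3
```

```bash
python3 -m handwheel '[{"x":0.0002,"y":0,"z":0.0012,"wx":0,"wy":0,"wz":0},{"x":0.0003,"y":0,"z":0.0022,"wx":0,"wy":0,"wz":0},{"x":0.0003,"y":0,"z":0.0022,"wx":0,"wy":0,"wz":0}]'
python3 -m handwheel '[{"x":0.0001,"y":0,"z":0.001,"wx":0,"wy":0,"wz":0},{"x":0.0001,"y":0,"z":0.001,"wx":0,"wy":0,"wz":0},{"x":0.0001,"y":0,"z":0.001,"wx":0,"wy":0,"wz":0}]'
python3 -m handwheel '[{"x":0.0001,"y":0,"z":0.001,"wx":0,"wy":0,"wz":0},{"x":0.0001,"y":0,"z":0.001,"wx":0,"wy":0,"wz":0},{"x":0.0001,"y":0,"z":0.001,"wx":0,"wy":0,"wz":0}]'
```

```text
time: 24.33
position: [0.5015, 0.2632, 0.0882]
tool_rot: [0.502, 2.993, -0.026]
ft_force: [-0.4, 0.3, -1.7]
grip_width: 0.355
grip_force: 43.3
time: 24.58
position: [0.5016, 0.2632, 0.0873]
tool_rot: [0.502, 2.993, -0.026]
ft_force: [-0.9, 0.1, -0.7]
grip_width: 0.353
grip_force: 43.3
time: 24.83
position: [0.502, 0.2633, 0.087]
tool_rot: [0.502, 2.992, -0.026]
ft_force: [-1.3, -0.7, 3.6]
grip_width: 0.356
grip_force: 43.4
```

```bash
python3 -m handwheel '[{"x":0,"y":0,"z":-0.0005,"wx":0,"wy":0,"wz":0},{"x":0,"y":0,"z":-0.0005,"wx":0,"wy":0,"wz":0},{"x":0,"y":0,"z":-0.0005,"wx":0,"wy":0,"wz":0},{"x":0,"y":0,"z":-0.0005,"wx":0,"wy":0,"wz":0},{"x":0,"y":0,"z":-0.0005,"wx":0,"wy":0,"wz":0},{"x":0,"y":0,"z":-0.0005,"wx":0,"wy":0,"wz":0},{"x":0,"y":0,"z":-0.0005,"wx":0,"wy":0,"wz":0},{"x":0,"y":0,"z":-0.0005,"wx":0,"wy":0,"wz":0}]' 0.075 20
python3 -m handwheel '[{"x":-0.001,"y":0,"z":-0.01,"wx":0,"wy":0,"wz":0},{"x":-0.003,"y":0,"z":-0.025,"wx":0,"wy":0,"wz":0},{"x":-0.005,"y":0,"z":-0.045,"wx":0,"wy":0,"wz":0},{"x":-0.007,"y":0,"z":-0.065,"wx":0,"wy":0,"wz":0},{"x":-0.01,"y":0,"z":-0.095,"wx":0,"wy":0,"wz":0},{"x":-0.03,"y":0,"z":-0.125,"wx":0,"wy":1.5,"wz":0},{"x":-0.05,"y":0,"z":-0.15,"wx":0,"wy":3,"wz":0},{"x":-0.07,"y":0,"z":-0.165,"wx":0,"wy":5,"wz":0},{"x":-0.08,"y":0,"z":-0.17,"wx":0,"wy":6.2,"wz":0},{"x":-0.08,"y":0,"z":-0.17,"wx":0,"wy":6.2,"wz":0}]'
python3 -m handwheel '[{"x":0,"y":0,"z":0,"wx":0,"wy":0,"wz":0},{"x":0,"y":0,"z":0,"wx":0,"wy":0,"wz":0},{"x":0,"y":0,"z":0,"wx":0,"wy":0,"wz":0}]'
python3 - <<'E'
from h import *
from bench import ctrl
d=shot(ctrl,"w12");t=ctrl.get_image("top");t0=np.load("pics/top1.npz");a=ctrl.get_image("side");np.savez("pics/side12.npz",**a);np.savez("pics/top12.npz",**t)
o=np.load("pics/side1.npz")
for n,x,y in(("top",t0["image"],t["image"]),("side",o["image"],a["image"])):
    m=(np.abs(x.astype(int)-y).max(2)>40).astype(np.uint8);m=cv2.morphologyEx(m,cv2.MORPH_OPEN,np.ones((2,2),np.uint8))
    k,l,st,c=cv2.connectedComponentsWithStats(m);print(n,[(s.tolist()) for s in st[1:] if s[4]>12])
g=np.array([.5006,.265,.102]);Rz=R.from_euler("z",-19.2,degrees=True).as_matrix()
for q,nm in(((0,0,.017),"grip top"),((.106,0,-.018),"bow")): print(nm,proj(d,g+Rz@np.array(q),d["T"]).round(1))
u,v=proj(d,g,d["T"]).astype(int)
im=d["image"].astype(int)
b=proj(d,g+Rz@np.array([.106,0,-.018]),d["T"]).astype(int)
print("bow patch rows",b[1]-8,"cols",b[0]-24)
for r in range(b[1]-10,b[1]+9,2): print(r,*["%3d"%x for x in im[r,b[0]-24:b[0]+26:2,0]])
print("grip patch cols",u-36)
for r in range(v-16,v+20,3): print(r,*["%3d"%x for x in im[r,u-36:u+38:3,0]])
E
```

```text
time: 25.5
position: [0.5015, 0.2633, 0.0867]
tool_rot: [0.502, 2.993, -0.026]
ft_force: [-0.1, -0.8, 0.2]
grip_width: 0.845
grip_force: 0.0
time: 26.33
position: [0.5632, 0.2408, 0.2674]
tool_rot: [0.527, 3.092, 0.003]
ft_force: [-0.1, -1.3, -0.2]
grip_width: 0.865
grip_force: 0.0
time: 26.58
position: [0.5576, 0.2441, 0.2636]
tool_rot: [-0.516, -3.097, 0.0]
ft_force: [-0.1, -0.5, -0.5]
grip_width: 0.862
grip_force: 0.0
top [[38, 7, 238, 413, 41556], [35, 33, 5, 7, 29], [24, 37, 6, 8, 35], [28, 37, 24, 47, 421], [54, 76, 5, 6, 20], [308, 162, 7, 5, 29], [343, 176, 7, 6, 23], [0, 274, 64, 28, 995], [66, 300, 6, 3, 13], [134, 304, 5, 5, 20], [0, 311, 27, 50, 771], [268, 390, 13, 11, 59], [220, 404, 5, 6, 20], [256, 409, 6, 11, 37]]
side [[53, 0, 17, 68, 534], [166, 0, 51, 100, 2603], [269, 0, 46, 123, 3161], [0, 31, 2, 8, 16], [0, 40, 3, 16, 44], [0, 63, 5, 33, 130], [58, 71, 9, 34, 199], [65, 109, 3, 9, 23], [0, 110, 5, 46, 159], [205, 139, 19, 17, 181], [40, 152, 15, 5, 47], [23, 159, 9, 6, 31], [18, 161, 24, 14, 72], [67, 162, 21, 53, 314], [277, 167, 18, 7, 94], [41, 168, 4, 5, 13
[... 1887 characters left out ...]
 250  76  72  87  87  50  44  46  78 201 117  58  80  69  40  75 102  99  50
135 142 104 157 113 115 109 249  97  57  70  52  46  44  45  48  54  55  56  85  58  41  77 102  98  51
138 148  94  94  95 109  99 251 107  46  47  49  47  45  47  47  48  46  52  85  54  40  82 101  98  52
141 148  94  95  96  79  43 159  78  70  71  70  73  71  72  70  71  71  69  83  43  42  89 100  98  50
144 155  94  95  99  55  42  74  86  80  81  85  89  88  86  90  93  94  81  87  63  46  99 102  98  49
147 161  95  94  98  93  89  90  88  85  88  93  96  90  93  97  98  98  87  86 101 103 104 102  98  52
150 154  94  95  99  95  90  89  86  85  88  93  97  90  94  96  99  99  84  92 102 102 101 100  99  51
```

```bash
python3 -c "
from bench import ctrl
print(ctrl.close_job())"
```

```text
the job is handed in; nothing more can be done
None
```

I pressed the larger bush home in the aluminium plate with the tongs (force readings and picture agree), left the smaller bush where it stood, put the tongs back in their stand, and handed the job in at about 27 s.

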